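Load a sensor carrier with the transfer paddle and hold the bonding press down

ROBOT

A 7-joint arm with a two-finger parallel gripper is mounted at the origin on the work surface. World frame = base frame: x ahead of the robot, y to its left, z up, the work surface at z = 0. Lengths are in m, angles in rad, forces in N, time in s.
With the tool pointing down it reaches from about 0.4 to 0.875 m from the base axis. Payload 19.3 kg.
Tool frame: the origin (TCP) lies on the centre line of the jaws, within the pads' length; the fingertips stand 14 mm ahead of it and the grasp point (between the pads) lies 5 mm behind it; x points along the fingers, y is the direction in which the jaws open and shut, and the axes are right-handed (so a half turn about x gives the same grasp; the last joint's range is limited). The gripper opens to 85 mm and grips with 20 to 120 N. Pads are 22 mm wide; open, the fingers measure 114 mm over their backs; the gripper's body (76 mm by 85 mm) begins 54 mm behind the grasp point. The pads swing forward as they close: fully open they stand 13 mm farther back than shut.
Start: joints at [1.069, 0.521, -0.036, 1.599, 0.021, 1.021, -0.113], TCP at [0.262, -0.568, 0.218] pointing down, gripper open.
Joint ranges: [-2.91, 2.91], [-0.3, 2.13], [-1.5, 1.42], [0.17, 2.43], [-1.26, 4.41], [0.16, 1.93], [-2.52, 2.52]. Speed limits (rad/s): [1.89, 1.89, 2.39, 2.39, 3.01, 3.01, 3.01].

INTERFACE

Orientations are given as [roll, pitch, yaw] about the fixed x, y, z axes, in that order (R = Rz(yaw) Ry(pitch) Rx(roll)).
In Python, from workcell import monitor, optics, bot gives the robot as it stands.
- The arm moves only by the tool arm_command, never from a script. Its arguments are lists of equal length, an entry for each row: "delta_pos": the shift along the tool's x, y, z as a fraction of full scale, a list of three; "rotation": the turn, a rotation vector about the tool's x, y, z as a fraction of full scale, a list of three. In form: {"delta_pos": [[dx, dy, dz], ...], "rotation": [[wx, wy, wz], ...]}. A call has 1 to 10 rows; each row shifts and turns the pose as measured when the row begins, along the tool's axes as they then stand; what a row does not reach is not made up. Full scale, the value 1, is 30 mm for a shift and 6 degrees for a turn. A row lasts 1/10 s, in which the tool goes at most 50 mm and 8.59 degrees, less where a joint would pass 70% of its speed; a pose out of reach is approached as far as the arm can. A call with a number of a shift or a turn outside -1 to 1 is refused whole. A call with a gripper value outside its range is refused whole. "gripper" is the closure, from -1 (fully open) to 1 (shut), so that 0 is half open, set as the call begins (left out, the last holds). The fingers move at their own pace and stop on an object; "grip_force" is the grip in N (left out, the last holds). Time passes only in rows, so rows that do not move let the fingers close. It gives the time, the measured TCP pose, the force and the opening at its end, in the units of the state.
- monitor.observe(): the state, without advancing time (a new reading comes with each control period).
- optics.grab_frame(name): name is "scene" or "top" or "wrist"; returns the picture (400x640x3 uint8, red, green, blue); there is no depth.
- optics.camera_params(name): a dict with "fx", "fy", "cx", "cy" (pixels), "dist_coeffs" ([k1, k2, p1, p2, k3] as OpenCV has them; the pictures are not rectified), "origin" and "rotation" of the camera in the world. Camera axes: x right, y down, z forward; pixel columns grow to the right and rows downward; lengths in m; the calibration is good to about 2 mm. A picture is of the moment at which its call begins: read the wrist's pose just before it. camera_params takes no time and is no camera call; for the wrist camera it gives the pose at the moment of the call.
- bot.job_done(): hands the job in, once; it reports no verdict.
The state is a dict: "clock": time; "qpos": joint angles; "qd": joint speeds; "joint_efforts": joint torques, N m; "position": TCP position; "tool_rot": TCP orientation; "force": force on the tool from outside, world axes, zero at the start; "moment": the same for the moment, N m; "grip_width": finger opening in m.
Only numpy, scipy, OpenCV 4.12 (cv2) and the standard library are available. Lean on these libraries where they do the work, as an engineer would, in place of code of your own. Each camera call takes 0.05 s, during which the arm holds its last target. There are 200 camera calls.

TASK

Slide the flat paddle under the carrier plate on the loading stand, lift the plate with it without touching the plate with your fingers, and set it centred on the rails of the bonding press. Take the paddle out and stand it flat on the bench, then push the press's palm knob straight down by 40 mm, until the dark ring on its stem is level with the top of the guide, and keep it there: finish while holding it, the foot bearing on the sensor and the glue still curing. Leave everything else on the bench where it is.

Things in the scene. Friction and masses are not known exactly. Their poses are not given: they have to be found in the camera images.
- carrier: Carrier plate: flat aluminium plate 70 (x) x 80 (y) x 4 mm, with a black sensor housing 30 x 30 x 6 mm on its middle (total height 10 mm), about 0.06 to 0.12 kg. Origin at the centre of its underside, z up. It starts on the rails of the loading stand with its 80 mm side across the rails and must not be touched by the fingers.
- stand_seat (a point): Loading stand, fixed: grey plastic base 90 x 115 x 8 mm, two rails 70 mm long along x. Point midway between the rails at their ledges' height, 40 mm above the bench; x points away from the open front, where the paddle goes in. Clear gap between the rails 60 mm wide, from 8 to 40 mm high; ledges 15 mm wide each, with lips outside them 3 mm high and 90 mm apart.
- press: Bonding press, fixed: white base, column at the back (66 to 100 mm behind the seat), arm 136 to 164 mm high carrying a steel guide (radius 19 mm, 131 to 165 mm high) over the seat, in which the spring plunger runs. Origin on the bench below the seat; x points from the open front to the column. Stand and press are left and right of the paddle, either way round.
- press_seat (a point): Where the carrier belongs: midway between the press's two aluminium rails (sizes as the stand's), at their ledges' height, 40 mm above the bench, straight under the plunger; axes as the press. Open in front (-x). With the plunger up the foot is 80 mm above the bench, so a plate carried in has 37 mm between lips and foot.
- plunger_top (a point): Centre of the flat top of the black palm knob, 48 mm in diameter (flat part 40 mm), 238 mm above the bench when up; moves down with the plunger. Push it straight down from above, for instance with shut fingers.
- plunger (a joint): Travel of the plunger in m: 0 up, grows as pushed down, stop at 0.050. A spring returns it when released (about 2 N to start). With the carrier seated the foot meets the sensor at 0.030, then the foot's own spring yields (500 N/m from 2 N); at the wanted 0.040 the push is about 13 N and a dark ring on the stem is level with the guide's top.
- foot: Rubber-faced pressing foot of the plunger, 24 mm in diameter; origin at the centre of its underside. Slides up to 25 mm on its own spring.
- paddle: Transfer paddle, 0.16 kg: steel blade 90 (x) x 44 (y) x 3 mm and a neck 22 mm wide running back from it, lying flat on the bench, with an upright black handle. Origin at the centre of the blade's underside; x points to the blade's free end, 45 mm ahead; z up.
- paddle_handle (a point): Grip point of the paddle's handle: a square upright post 22 x 22 mm up to 105 mm height on a 30 x 34 mm foot 6 mm high, centred 115 mm behind the blade's centre; this point is on its axis, 78 mm above the blade's underside. Axes as for the paddle.
- solvent: Bystander, to be left where it is: solvent bottle 56 mm wide, 120 mm tall, beyond the paddle. Origin at the centre of its underside.
- tape: Bystander, to be left where it is: yellow tape roll 84 mm wide, 18 mm high, far right. Origin at the centre of its underside.
- dish: Bystander, to be left where it is: shallow glass dish 90 mm wide, far left. Origin at the centre of its underside.
- jar: Bystander, to be left where it is: amber jar 48 mm wide, 55 mm tall, far right. Origin at the centre of its underside.
- driver: Bystander, to be left where it is: screwdriver 160 mm long, lying far right.
- weight: Bystander, to be left where it is: brass weight 40 mm wide, 30 mm tall, beyond the paddle. Origin at the centre of its underside.
- partsbin: Bystander, to be left where it is: divided grey parts bin 100 x 80 x 40 mm, far left. Origin at the centre of its underside.

How it is judged:
By the outcome, as a careful person would: the job done as asked, in the order asked, and still so for the second after the job is handed in, while the arm keeps its last pose, push and grip.
It also fails if it takes over 72 s, if anything falls off the work surface, if the arm or the gripper's body presses on something with over 40 N, if the wrist force passes 120 N, or if a joint passes its speed limit or range.

## Working session

There is one attempt and no reset: what is moved stays moved. The work goes in short steps, Python scripts to look and compute and a tool call to move; the robot and the scene stay as the last step left them, time stands still between calls to the robot, and variables do not carry over. Pictures are saved under pics/ and viewed, about 8 in all and at most 12, crops included, and the job is handed in when it is done.

Besides the shell and the picture viewer there is one more tool, called after ">>>" by a JSON object that holds its "method" and its "body", one argument or row to a line. arm_command: Moves the arm, as the interface text tells. Its arguments: {"type":"object","properties":{"delta_pos":{"type":"array","items":{"type":"array","items":{"type":"number"}}},"rotation":{"type":"array","items":{"type":"array","items":{"type":"number"}}},"gripper":{"type":"number"},"grip_force":{"type":"number"}},"required":["delta_pos","rotation"]}

```bash
mkdir -p pics; ls; python3 - <<'E'
from workcell import monitor, optics, bot
import cv2,numpy as np
s=monitor.observe()
print(s)
for n in("scene","top"):
    cv2.imwrite(f"pics/{n}0.png",optics.grab_frame(n)[:,:,::-1]); print(n,optics.camera_params(n))
print(optics.camera_params("wrist"))
E
```

```text
pics
{'clock': 0.0, 'qpos': array([ 1.0687919 ,  0.52204076, -0.03628679,  1.5999772 ,  0.02120175,
        1.02106222, -0.11280824]), 'qd': array([ 0.00157577, -0.00055533, -0.00095965, -0.00107001,  0.00111268,
        0.00032283,  0.00038563]), 'joint_efforts': array([-1.26303254e-03, -9.27120423e+01,  1.97871521e+00, -3.69935632e+01,
        1.77259266e-02,  8.21978407e-03, -8.19937031e-05]), 'position': array([ 0.26137691, -0.56735969,  0.21702055]), 'tool_rot': array([-1.48162936,  1.56969361,  2.09171465]), 'force': array([0.45329064, 0.30107266, 0.25956148]), 'moment': array([0.00711076, 0.03798618, 0.00971635]), 'grip_width': 0.08545915204342168}
scene {'fx': 466.86085610104806, 'fy': 466.86085610104806, 'cx': 318.90623246224413, 'cy': 198.90207678633385, 'dist_coeffs': array([0.01801294, 0.        , 0.        , 0.        , 0.        ]), 'origin': array([1.26158569, 0.80041657, 0.94543166]), 'rotation': array([-2.23001727e+00,  4.56018696e-04,  2.44681927e+00])}
top {'fx': 520.415922652152, 'fy': 520.415922652152, 'cx': 321.8893915070462, 'cy': 198.30082040953988, 'dist_coeffs': array([-0.17609871,  0.        ,  0.        ,  0.        ,  0.        ]), 'origin': array([0.27932921, 0.03131144, 1.79018397]), 'rotation': array([-2.94606532, -0.01713873, -1.58477267])}
{'fx': 320.22184853480434, 'fy': 320.22184853480434, 'cx': 317.0535798652593, 'cy': 200.55142716671392, 'dist_coeffs': array([-0.03680717,  0.        ,  0.        ,  0.        ,  0.        ]), 'origin': array([ 0.33636322, -0.53386166,  0.37296798]), 'rotation': array([ 2.81892747e+00,  1.61424012e-03, -1.13813424e+00])}
```

View pics/top0.png

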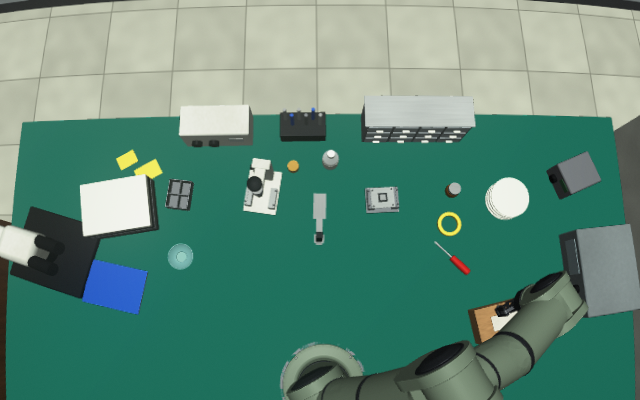

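View pics/scene0.png

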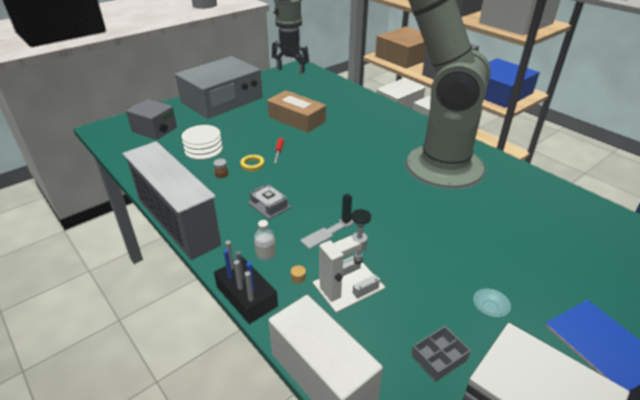

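The top view shows the paddle at (319,215) with its handle at (319,240), the stand at (382,200) and the press at (263,187). I'll enlarge that area next.

```bash
cat > h.py <<'E'
from workcell import monitor, optics, bot
import cv2,numpy as np
from scipy.spatial.transform import Rotation as R
def par(n):
    p=optics.camera_params(n); return p,np.array([[p['fx'],0,p['cx']],[0,p['fy'],p['cy']],[0,0,1]]),R.from_euler('xyz',p['rotation']).as_matrix()
def p2w(n,uv,z,P=None):
    p,K,M=P or par(n)
    q=cv2.undistortPoints(np.array(uv,float).reshape(-1,1,2),K,p['dist_coeffs']).reshape(-1,2)
    d=np.c_[q,np.ones(len(q))]@M.T
    z=np.broadcast_to(z,len(q))
    return p['origin']+d*((z-p['origin'][2])/d[:,2])[:,None]
def w2p(n,X,P=None):
    p,K,M=P or par(n)
    Xc=(np.array(X,float).reshape(-1,3)-p['origin'])@M
    return cv2.projectPoints(Xc.reshape(-1,1,3),np.zeros(3),np.zeros(3),K,p['dist_coeffs'])[0].reshape(-1,2)
def st():
    s=monitor.observe(); M=R.from_euler('xyz',s['tool_rot']).as_matrix()
    return s,M
def go(target,yawdir=None,down=(0,0,-1)):
    """tool-frame shift (mm) and rotvec(deg) to target pos; yawdir: world dir of tool y"""
    s,M=st(); d=M.T@(np.array(target)-s['position'])
    out=[d]
    if yawdir is not None:
        x=np.array(down,float); y=np.array(yawdir,float);y/=np.linalg.norm(y)
        if y@M[:,1]<0: y=-y
        T=np.c_[x,y,np.cross(x,y)]
        out.append(np.degrees(R.from_matrix(M.T@T).as_rotvec()))
    np.set_printoptions(precision=4,suppress=True)
    print('pos',s['position'],'F',s['force'],'t',s['clock'],'w',s['grip_width']);print('M',M.tolist())
    print('shift mm',d*1000,'units',d/.03); 
    if len(out)>1: print('rot deg',out[1],'units',out[1]/6)
E
python3 - <<'E'
from h import *
im=cv2.imread('pics/top0.png')
cv2.imwrite('pics/top_c.png',cv2.resize(im[140:250,230:410],None,fx=4,fy=4,interpolation=cv2.INTER_CUBIC))
np.set_printoptions(precision=4,suppress=True)
print(p2w('top',[(319,194),(319,217),(319,240),(382,200),(263,187),(331,158),(293,166)],[0,0,.1,.04,.04,.1,.03]))
s,M=st();print(M); p,K,C=par('wrist'); print('cam in tool',M.T@(p['origin']-s['position']),M.T@C)
E
```

```text
[[ 0.649   0.0056  0.    ]
 [ 0.5672  0.0067  0.    ]
 [ 0.4751  0.009   0.1   ]
 [ 0.6174 -0.2104  0.04  ]
 [ 0.6674  0.1988  0.04  ]
 [ 0.7517 -0.035   0.1   ]
 [ 0.7436  0.0956  0.03  ]]
[[-0.0005  0.4185 -0.9082]
 [ 0.0009 -0.9082 -0.4185]
 [-1.     -0.001   0.0001]]
cam in tool [-0.1559  0.0008 -0.0821] [[ 0.0006 -0.317   0.9484]
 [ 1.      0.001  -0.0003]
 [-0.0009  0.9484  0.317 ]]
```

View pics/top_c.png

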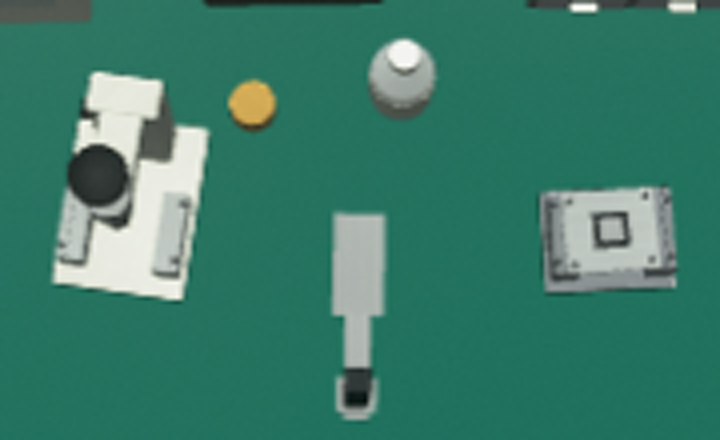

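The enlarged crop shows the blade corners at about (333,213) to (384,316), the handle top at (357,388), the stand and carrier centred near (610,230), and the press with its knob at (98,175). I'll move over the middle and take one closer look.

```bash
cat >> h.py <<'E'
def plan(target,ydir=None,n=10,dec=2):
    s,M=st(); p=s['position'].copy(); t=np.array(target,float)
    x=np.array([0,0,-1.])
    if ydir is None: ydir=M[:,1]*[1,1,0]
    y=np.array(ydir,float); y/=np.linalg.norm(y); T=np.c_[x,y,np.cross(x,y)]
    print('pos',s['position'].round(4),'F',s['force'].round(1),'t',round(s['clock'],2),'w',round(s['grip_width'],4),'tilt/yaw err deg',np.degrees(R.from_matrix(M.T@T).as_rotvec()).round(2))
    D=[];W=[]
    for i in range(n):
        f=1/(n-i); d=(t-p)*f; rv=R.from_matrix(M.T@T).as_rotvec()*f
        D.append((M.T@d/.03).round(dec).tolist()); W.append((np.degrees(rv)/6).round(dec).tolist())
        p=p+M@np.array(D[-1])*.03; M=M@R.from_rotvec(np.radians(6*np.array(W[-1]))).as_matrix()
    print('dp',D);print('rot',W)
E
python3 - <<'E'
from h import *
plan([.53,-.08,.33],[1,0,0],22)
E
```

```text
pos [ 0.2614 -0.5674  0.2171] F [ 0.4 -0.5 -0.5] t 0.1 w 0.0856 tilt/yaw err deg [-6.526e+01 -3.000e-02  6.000e-02]
dp [[-0.17, -0.5, -0.68], [-0.17, -0.47, -0.7], [-0.17, -0.43, -0.73], [-0.17, -0.39, -0.75], [-0.17, -0.35, -0.77], [-0.17, -0.31, -0.78], [-0.17, -0.27, -0.8], [-0.17, -0.23, -0.81], [-0.17, -0.19, -0.82], [-0.17, -0.14, -0.83], [-0.17, -0.1, -0.84], [-0.17, -0.06, -0.84], [-0.17, -0.01, -0.84], [-0.17, 0.03, -0.84], [-0.17, 0.08, -0.84], [-0.17, 0.12, -0.84], [-0.17, 0.16, -0.83], [-0.17, 0.2, -0.82], [-0.17, 0.25, -0.8], [-0.17, 0.29, -0.79], [-0.18, 0.33, -0.78], [-0.17, 0.37, -0.76]]
rot [[-0.49, -0.0, 0.0], [-0.49, -0.0, 0.0], [-0.49, -0.0, 0.0], [-0.5, -0.0, 0.0], [-0.49, -0.0, 0.0], [-0.5, -0.0, 0.0], [-0.49, -0.0, 0.0], [-0.5, -0.0, 0.0], [-0.49, -0.0, 0.0], [-0.5, -0.0, 0.0], [-0.49, -0.0, 0.0], [-0.5, -0.0, 0.0], [-0.49, -0.0, 0.0], [-0.5, -0.0, 0.0], [-0.49, -0.0, 0.0], [-0.5, -0.0, 0.0], [-0.49, -0.0, 0.0], [-0.5, -0.0, 0.0], [-0.49, -0.0, 0.0], [-0.5, -0.0, 0.0], [-0.49, -0.0, 0.0], [-0.5, -0.01, 0.01]]
```

>>> {"method": "arm_command", "body": {
  "delta_pos": [
    [-0.2,-0.5,-0.7],
    [-0.2,-0.45,-0.72],
    [-0.2,-0.4,-0.75],
    [-0.2,-0.37,-0.77],
    [-0.2,-0.32,-0.78],
    [-0.2,-0.3,-0.8],
    [-0.2,-0.25,-0.8],
    [-0.2,-0.2,-0.82],
    [-0.2,-0.17,-0.83],
    [-0.2,-0.12,-0.84]
  ],
  "rotation": [
    [-0.5,0,0],
    [-0.5,0,0],
    [-0.5,0,0],
    [-0.5,0,0],
    [-0.5,0,0],
    [-0.5,0,0],
    [-0.5,0,0],
    [-0.5,0,0],
    [-0.5,0,0],
    [-0.5,0,0]
  ]
}}

```text
clock: 1.1
position: [0.394, -0.3293, 0.2808]
tool_rot: [-1.405, 1.569, 2.73]
force: [0.6, 0.7, 0.7]
grip_width: 0.0852
```

```bash
python3 -c "
from h import *
plan([.53,-.08,.33],[1,0,0],15)"
```

```text
pos [ 0.394  -0.3293  0.2808] F [0.6 0.7 0.7] t 1.1 w 0.0852 tilt/yaw err deg [-3.308e+01 -1.000e-02  1.100e-01]
dp [[-0.11, -0.05, -0.63], [-0.11, -0.02, -0.63], [-0.11, -0.0, -0.63], [-0.11, 0.02, -0.63], [-0.11, 0.05, -0.63], [-0.11, 0.07, -0.63], [-0.11, 0.1, -0.62], [-0.11, 0.12, -0.62], [-0.11, 0.14, -0.61], [-0.11, 0.17, -0.61], [-0.11, 0.19, -0.6], [-0.11, 0.21, -0.59], [-0.11, 0.24, -0.59], [-0.11, 0.26, -0.58], [-0.1, 0.28, -0.56]]
rot [[-0.37, -0.0, 0.0], [-0.37, -0.0, 0.0], [-0.37, -0.0, 0.0], [-0.37, -0.0, 0.0], [-0.37, -0.0, 0.0], [-0.37, -0.0, 0.0], [-0.37, -0.0, 0.0], [-0.37, -0.0, 0.0], [-0.36, -0.0, 0.0], [-0.37, -0.0, 0.0], [-0.36, -0.0, 0.0], [-0.37, -0.0, 0.0], [-0.36, -0.0, 0.01], [-0.37, -0.0, 0.0], [-0.36, -0.01, 0.01]]
```

Tracking is good, so I'll carry on.

>>> {"method": "arm_command", "body": {
  "delta_pos": [
    [-0.17,-0.06,-0.95],
    [-0.17,-0.02,-0.95],
    [-0.17,0.04,-0.95],
    [-0.17,0.08,-0.94],
    [-0.17,0.13,-0.93],
    [-0.17,0.18,-0.92],
    [-0.17,0.22,-0.91],
    [-0.17,0.28,-0.9],
    [-0.17,0.33,-0.88],
    [-0.17,0.38,-0.86]
  ],
  "rotation": [
    [-0.55,0,0],
    [-0.55,0,0],
    [-0.55,0,0],
    [-0.55,0,0],
    [-0.55,0,0],
    [-0.55,0,0],
    [-0.55,0,0],
    [-0.55,0,0],
    [-0.55,0,0],
    [-0.55,0,0]
  ]
}}

```text
clock: 2.1
position: [0.5245, -0.0515, 0.3388]
tool_rot: [0.365, 1.565, -1.153]
force: [0.5, -0.3, -1.0]
grip_width: 0.0852
```

>>> {"method": "arm_command", "body": {
  "delta_pos": [
    [0,0,0],
    [0,0,0]
  ],
  "rotation": [
    [0,0,0],
    [0,0,0]
  ]
}}

```text
clock: 2.3
position: [0.525, -0.0453, 0.34]
tool_rot: [0.634, 1.565, -0.872]
force: [0.3, -0.8, 0.9]
grip_width: 0.0852
```

```bash
python3 - <<'E'
from h import *
import pickle
P=par('wrist'); pickle.dump(P,open('w1.pkl','wb'))
im=optics.grab_frame('wrist')[:,:,::-1]; cv2.imwrite('pics/w1.png',im)
plan([.53,-.08,.33],[1,0,0],1)
E
```

```text
pos [ 0.525  -0.0451  0.3401] F [-0.2  1.8  0.2] t 2.35 w 0.0856 tilt/yaw err deg [ 3.7   0.26 -0.24]
dp [[0.34, 0.09, 1.17]]
rot [[0.62, 0.04, -0.04]]
```

View pics/w1.png

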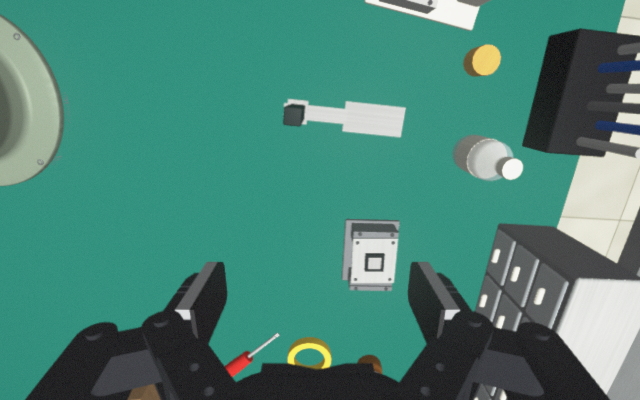

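The wrist view shows the paddle (handle top at (294,115), blade from (343,101) to (405,137)) and the stand with the carrier (housing at (374,263)). I'll make one enlarged crop of both.

```bash
python3 - <<'E'
import cv2,numpy as np
im=cv2.imread('pics/w1.png')
a=im[85:150,270:420]; b=im[210:300,310:460]
f=lambda c:cv2.resize(c,None,fx=3.7,fy=3.7,interpolation=cv2.INTER_CUBIC)
cv2.imwrite('pics/w1c.png',np.vstack([f(a),f(b)])); print(f(a).shape)
E
```

```text
(240, 555, 3)
```

View pics/w1c.png

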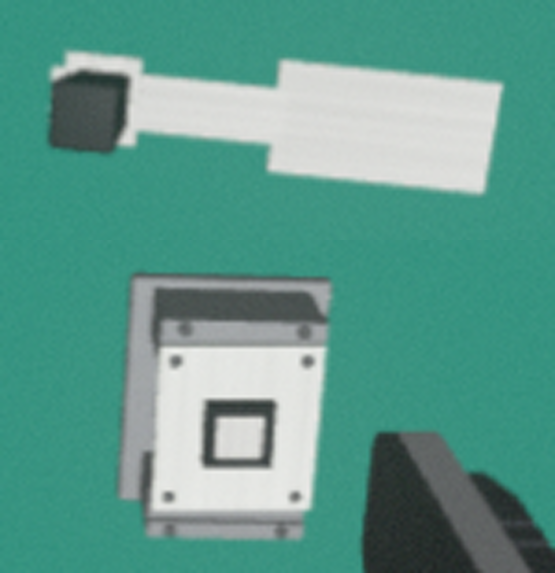

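```bash
python3 - <<'E'
from h import *
import pickle
np.set_printoptions(precision=4,suppress=True)
P=pickle.load(open('w1.pkl','rb'))
def A(l,ox,oy,y0): return [((u+.5)/3.7-.5+ox,(v-y0+.5)/3.7-.5+oy) for u,v in l]
b=p2w(0,A([(281,60),(503,84),(486,193),(268,170)],270,85,0),.003,P)
print(b,b.mean(0)); ax=(b[1]+b[2]-b[0]-b[3]);print('blade yaw',np.degrees(np.arctan2(ax[1],ax[0])),'len',np.linalg.norm(ax)/2,'wid',np.linalg.norm(b[0]-b[3]))
h=p2w(0,A([(52,82),(118,86),(113,152),(49,147)],270,85,0),.105,P);print('handle',h,h.mean(0))
u=ax/np.linalg.norm(ax);print('handle pred',b.mean(0)-.115*u)
c=p2w(0,A([(162,345),(327,347),(310,512),(152,514)],310,210,240),.044,P);print('carrier',c,c.mean(0))
ax=c[1]+c[2]-c[0]-c[3];print('yaw',np.degrees(np.arctan2(ax[1],ax[0])),np.linalg.norm(ax)/2, np.linalg.norm(c[0]-c[3]),np.linalg.norm(c[1]-c[2]))
print('housing',p2w(0,A([(238,434)],310,210,240),.05,P))
print('base',p2w(0,A([(134,274),(330,280),(120,497)],310,210,240),.008,P))
T=par('top'); top=[(333,213),(386,214),(384,316),(331,315)]
q=p2w(0,[((u+.5)/4-.5+230,(v+.5)/4-.5+140) for u,v in top],.003,T);print('top blade',q,q.mean(0))
q=p2w(0,[((u+.5)/4-.5+230,(v+.5)/4-.5+140) for u,v in [(610,230)]],.05,T);print('top housing',q)
E
```

```text
[[ 0.5643  0.0274  0.003 ]
 [ 0.6543  0.0244  0.003 ]
 [ 0.6537 -0.0192  0.003 ]
 [ 0.5629 -0.016   0.003 ]] [0.6088 0.0042 0.003 ]
blade yaw -1.9843985434659626 len 0.0904308889448698 wid 0.043475939964511504
handle [[ 0.4832  0.0178  0.105 ]
 [ 0.5042  0.0179  0.105 ]
 [ 0.5036 -0.0027  0.105 ]
 [ 0.4829 -0.0025  0.105 ]] [0.4935 0.0076 0.105 ]
handle pred [0.4939 0.0081 0.003 ]
carrier [[ 0.5918 -0.1739  0.044 ]
 [ 0.6613 -0.1705  0.044 ]
 [ 0.6658 -0.251   0.044 ]
 [ 0.5958 -0.2562  0.044 ]] [ 0.6287 -0.2129  0.044 ]
yaw 3.5412871482760404 0.06987122970655718 0.0823847992289328 0.08060557919429925
housing [[ 0.6275 -0.2106  0.05  ]]
base [[ 0.5815 -0.157   0.008 ]
 [ 0.669  -0.1543  0.008 ]
 [ 0.5857 -0.2711  0.008 ]]
top blade [[ 0.6526  0.0271  0.003 ]
 [ 0.6512 -0.0194  0.003 ]
 [ 0.5607 -0.0162  0.003 ]
 [ 0.5621  0.0298  0.003 ]] [0.6067 0.0053 0.003 ]
top housing [[ 0.6255 -0.2098  0.05  ]]
```

Both cameras agree: handle at (0.494, 0.008), paddle yaw −2°, carrier at (0.628, −0.2115). I'll look at the press next, before grasping.

>>> {"method": "arm_command", "body": {
  "delta_pos": [
    [0,0.15,-0.7],
    [0,0.2,-0.9],
    [0,0.2,-0.9],
    [0,0.2,-0.9],
    [0,0.2,-0.8],
    [0,0.2,-0.7],
    [0,0,0],
    [0,0,0]
  ],
  "rotation": [
    [0.3,0,0],
    [0.3,0,0],
    [0,0,0],
    [0,0,0],
    [0,0,0],
    [0,0,0],
    [0,0,0],
    [0,0,0]
  ]
}}

```text
clock: 3.15
position: [0.5561, 0.1015, 0.3392]
tool_rot: [0.354, 1.561, -1.227]
force: [-0.2, 0.2, 0.3]
grip_width: 0.0853
```

```bash
python3 - <<'E'
from h import *
import pickle
P=par('wrist'); pickle.dump(P,open('w2.pkl','wb'))
im=optics.grab_frame('wrist')[:,:,::-1]; cv2.imwrite('pics/w2.png',im)
uv=w2p(0,[.667,.199,.08],P)[0]; print(uv)
u,v=int(uv[0]),int(uv[1]); x0=max(0,u-130);y0=max(0,v-100); print(x0,y0)
cv2.imwrite('pics/w2c.png',cv2.resize(im[y0:y0+190,x0:x0+250],None,fx=3,fy=3,interpolation=cv2.INTER_CUBIC))
plan([.494,.008,.2],[np.cos(np.radians(-2)),np.sin(np.radians(-2)),0],10)
E
```

```text
[405.96723633  77.43412244]
275 0
pos [0.5561 0.1015 0.3393] F [-0.4  0.2 -0.4] t 3.2 w 0.0859 tilt/yaw err deg [ 1.4   0.53 -0.21]
dp [[0.47, -0.21, 0.31], [0.47, -0.2, 0.31], [0.46, -0.2, 0.31], [0.47, -0.2, 0.31], [0.46, -0.2, 0.31], [0.46, -0.2, 0.32], [0.47, -0.2, 0.32], [0.46, -0.2, 0.32], [0.47, -0.2, 0.31], [0.46, -0.2, 0.32]]
rot [[0.02, 0.01, -0.0], [0.02, 0.01, -0.0], [0.02, 0.01, -0.0], [0.02, 0.01, -0.01], [0.03, 0.01, -0.0], [0.02, 0.01, -0.01], [0.03, 0.01, -0.0], [0.02, 0.01, -0.01], [0.03, 0.0, -0.0], [0.02, 0.01, -0.01]]
```

View pics/w2c.png

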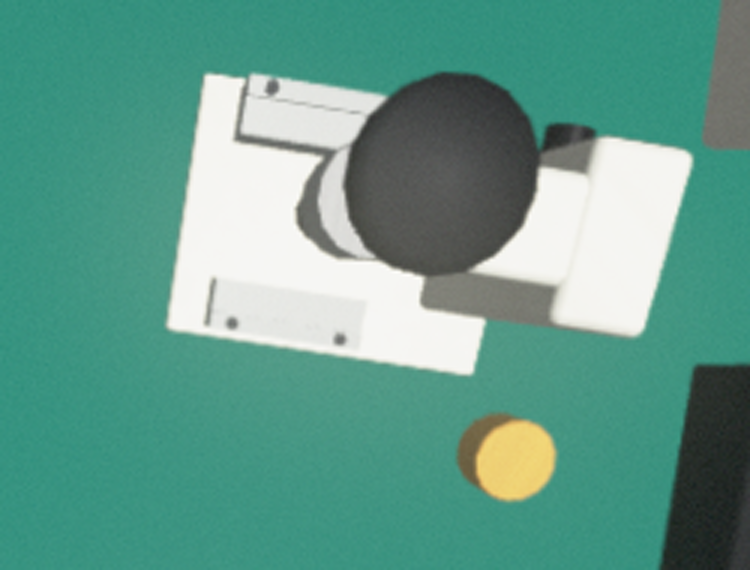

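The knob is at (441,174), the upper rail's inner ledge edge runs from (243,133) to (340,147), the lower rail's from (216,279) to (366,300), and the front base corners are at (204,74) and (168,329).

```bash
python3 - <<'E'
from h import *
import pickle
np.set_printoptions(precision=4,suppress=True)
P=pickle.load(open('w2.pkl','rb'))
im=cv2.imread('pics/w2.png')
f=lambda l,z:p2w(0,[((u+.5)/3-.5+275,(v+.5)/3-.5) for u,v in l],z,P)
yaw=lambda d:np.degrees(np.arctan2(d[1],d[0]))
b=f([(204,74),(168,329),(473,374)],.008);print('base',b,yaw(b[0]-b[1])-90,yaw(b[2]-b[1]),np.linalg.norm(b[0]-b[1]))
r=f([(243,133),(340,147),(216,279),(366,300)],.04);print('rail',r,yaw(r[1]-r[0]),yaw(r[3]-r[2]),'gap',np.linalg.norm(r[0]-r[2]))
print('front mid',(r[0]+r[2])/2)
# knob: dark blob
g=im[:120,330:460].max(2)<95
n,lab,stt,cen=cv2.connectedComponentsWithStats(g.astype('uint8'))
for i in range(1,n):
    if stt[i,4]>300: print(stt[i],cen[i]+[330,0])
for z in(.21,.225,.238): 
  k=f([(441,174)],z)[0]; e=f([(344,174),(538,174)],z); print('knob',z,k,np.linalg.norm(e[0]-e[1]))
E
cat > /dev/null
```

```text
base [[0.5945 0.2706 0.008 ]
 [0.5784 0.1581 0.008 ]
 [0.7307 0.1355 0.008 ]] -8.114161571862908 -8.43105289353849 0.11365768094066445
rail [[0.6092 0.2417 0.04  ]
 [0.6515 0.2359 0.04  ]
 [0.5986 0.1814 0.04  ]
 [0.6669 0.1719 0.04  ]] -7.721325509009039 -7.895299398373939 gap 0.06120081711204581
front mid [0.6039 0.2115 0.04  ]
[  60   24   70   68 3402] [422.3939  57.3915]
knob 0.21 [0.6445 0.2096 0.21  ] 0.053661780020692426
knob 0.225 [0.6399 0.2083 0.225 ] 0.050830660448368724
knob 0.238 [0.6359 0.2071 0.238 ] 0.04837702348568837
```

The press seat is at (0.6385, 0.207) with yaw −8.1°, and the rails, base and knob all agree. Now the grasp.

>>> {"method": "arm_command", "body": {
  "delta_pos": [
    [0.4,-0.21,0.35],
    [0.47,-0.23,0.36],
    [0.47,-0.23,0.35],
    [0.47,-0.23,0.35],
    [0.47,-0.22,0.35],
    [0.46,-0.22,0.35],
    [0.46,-0.22,0.34],
    [0.46,-0.2,0.34],
    [0.46,-0.2,0.33],
    [0,0,0]
  ],
  "rotation": [
    [0.03,0.01,0],
    [0.03,0.01,0],
    [0.03,0.01,0],
    [0.03,0.01,0],
    [0.03,0.01,0],
    [0.03,0.01,0],
    [0.03,0.01,0],
    [0.03,0.01,0],
    [0.03,0.01,0],
    [0,0,0]
  ],
  "gripper": -1
}}

```text
clock: 4.2
position: [0.49, -0.0068, 0.2129]
tool_rot: [0.967, 1.563, -0.659]
force: [0.0, -0.2, 1.3]
grip_width: 0.0851
```

```bash
python3 - <<'E'
from h import *
plan([.494,.008,.073],[np.cos(np.radians(-2)),np.sin(np.radians(-2)),0],8)
E
```

```text
pos [ 0.49   -0.0068  0.2129] F [ 0.  -0.2  1.3] t 4.2 w 0.0851 tilt/yaw err deg [-1.2   0.25 -0.35]
dp [[0.58, 0.01, -0.06], [0.58, 0.01, -0.07], [0.58, 0.01, -0.06], [0.58, 0.01, -0.06], [0.59, 0.01, -0.07], [0.58, 0.01, -0.06], [0.59, 0.02, -0.06], [0.58, 0.02, -0.07]]
rot [[-0.02, 0.01, -0.01], [-0.03, 0.0, -0.01], [-0.02, 0.01, -0.01], [-0.03, 0.0, -0.01], [-0.02, 0.01, -0.0], [-0.03, 0.0, -0.01], [-0.02, 0.01, -0.0], [-0.03, 0.0, -0.01]]
```

>>> {"method": "arm_command", "body": {
  "delta_pos": [
    [0.3,0.06,-0.25],
    [0.55,0.06,-0.25],
    [0.58,0.02,0],
    [0.6,0,0],
    [0.6,0,0],
    [0.6,0,0],
    [0.6,0,0],
    [0.5,0,0],
    [0,0,0]
  ],
  "rotation": [
    [-0.1,0.03,-0.03],
    [-0.1,0.02,-0.03],
    [0,0,0],
    [0,0,0],
    [0,0,0],
    [0,0,0],
    [0,0,0],
    [0,0,0],
    [0,0,0]
  ]
}}

```text
clock: 5.1
position: [0.5019, 0.0153, 0.0805]
tool_rot: [2.128, 1.562, 0.528]
force: [-0.1, 0.1, 0.7]
grip_width: 0.0857
```

```bash
python3 - <<'E'
from h import *
plan([.494,.008,.073],[np.cos(np.radians(-2)),np.sin(np.radians(-2)),0],2)
E
```

```text
pos [0.5019 0.0153 0.0805] F [-0.1  0.1  0.7] t 5.1 w 0.0857 tilt/yaw err deg [ 0.33 -0.28 -0.44]
dp [[0.12, -0.13, 0.13], [0.13, -0.13, 0.12]]
rot [[0.03, -0.02, -0.04], [0.02, -0.03, -0.03]]
```

>>> {"method": "arm_command", "body": {
  "delta_pos": [
    [0.12,-0.13,0.13],
    [0.1,-0.1,0.1],
    [0,0,0],
    [0,0,0]
  ],
  "rotation": [
    [0.03,-0.02,-0.04],
    [0.02,-0.03,-0.03],
    [0,0,0],
    [0,0,0]
  ]
}}

```text
clock: 5.5
position: [0.4958, 0.0093, 0.0753]
tool_rot: [1.438, 1.569, -0.167]
force: [0.2, -0.2, 0.0]
grip_width: 0.0855
```

```bash
python3 - <<'E'
from h import *
plan([.494,.008,.073],[np.cos(np.radians(-2)),np.sin(np.radians(-2)),0],1)
E
```

```text
pos [0.4958 0.0093 0.0753] F [ 0.2 -0.2  0. ] t 5.5 w 0.0855 tilt/yaw err deg [ 0.06  0.02 -0.13]
dp [[0.08, -0.06, 0.05]]
rot [[0.01, 0.0, -0.02]]
```

>>> {"method": "arm_command", "body": {
  "delta_pos": [
    [0,0,0],
    [0,0,0],
    [0,0,0],
    [0,0,0],
    [0,0,0],
    [0,0,0],
    [0,0,0],
    [0,0,0]
  ],
  "rotation": [
    [0,0,0],
    [0,0,0],
    [0,0,0],
    [0,0,0],
    [0,0,0],
    [0,0,0],
    [0,0,0],
    [0,0,0]
  ],
  "gripper": 1,
  "grip_force": 100
}}

```text
clock: 6.3
position: [0.4963, 0.0092, 0.0768]
tool_rot: [1.388, 1.567, -0.217]
force: [-1.5, 0.1, 1.1]
grip_width: 0.0193
```

```bash
python3 - <<'E'
from h import *
y=[np.cos(np.radians(-2)),np.sin(np.radians(-2)),0]
plan([.494,.008,.073],y,1)
plan([.45,.0,.16],y,8)
E
```

```text
pos [0.4963 0.0092 0.0768] F [-1.5  0.1  1.1] t 6.3 w 0.0193 tilt/yaw err deg [ 0.04  0.04 -0.22]
dp [[0.13, -0.08, 0.04]]
rot [[0.01, 0.01, -0.04]]
pos [0.4963 0.0092 0.0768] F [-1.5  0.1  1.1] t 6.3 w 0.0193 tilt/yaw err deg [ 0.04  0.04 -0.22]
dp [[-0.35, -0.19, 0.05], [-0.35, -0.19, 0.04], [-0.35, -0.19, 0.05], [-0.35, -0.19, 0.04], [-0.34, -0.19, 0.05], [-0.35, -0.19, 0.04], [-0.34, -0.19, 0.05], [-0.35, -0.2, 0.04]]
rot [[0.0, 0.0, -0.0], [0.0, 0.0, -0.01], [0.0, 0.0, -0.0], [0.0, 0.0, -0.01], [0.0, 0.0, -0.0], [0.0, 0.0, -0.01], [0.0, 0.0, -0.0], [0.01, 0.01, -0.01]]
```

>>> {"method": "arm_command", "body": {
  "delta_pos": [
    [-0.4,0,0],
    [-0.5,-0.1,0.1],
    [-0.5,-0.3,0.2],
    [-0.4,-0.5,0.4],
    [-0.1,-0.5,0.5],
    [0,-0.5,0.5],
    [0,-0.4,0.5],
    [0,-0.3,0.5],
    [0,0,0.5],
    [0,0,0.4]
  ],
  "rotation": [
    [0,0,-0.02],
    [0,0,-0.01],
    [-0.05,0,0],
    [-0.1,0,0],
    [-0.1,0,0],
    [-0.1,0,0],
    [-0.1,0,0],
    [-0.1,0,0],
    [-0.1,0,0],
    [-0.1,0,0]
  ]
}}

```text
clock: 7.3
position: [0.4158, -0.0994, 0.1426]
tool_rot: [1.051, 1.568, -0.468]
force: [0.2, 0.1, -2.0]
grip_width: 0.0192
```

```bash
python3 - <<'E'
from h import *
a=np.radians(3)
plan([.393,-.2238,.105],[np.cos(a),np.sin(a),0],8)
E
```

```text
pos [ 0.4158 -0.0994  0.1426] F [ 0.2  0.1 -2. ] t 7.3 w 0.0192 tilt/yaw err deg [-0.05  0.08 -0.14]
dp [[0.16, -0.12, 0.51], [0.16, -0.12, 0.51], [0.16, -0.12, 0.51], [0.16, -0.12, 0.51], [0.15, -0.12, 0.52], [0.16, -0.13, 0.51], [0.15, -0.12, 0.52], [0.16, -0.13, 0.51]]
rot [[-0.0, 0.0, -0.0], [-0.0, 0.0, -0.0], [-0.0, 0.0, -0.0], [-0.0, 0.0, -0.0], [-0.0, 0.0, -0.01], [-0.0, 0.0, -0.0], [-0.0, 0.01, -0.01], [-0.01, 0.0, -0.0]]
```

>>> {"method": "arm_command", "body": {
  "delta_pos": [
    [0.15,-0.12,0.5],
    [0.15,-0.12,0.5],
    [0.15,-0.12,0.5],
    [0.15,-0.12,0.5],
    [0.15,-0.12,0.5],
    [0.15,-0.12,0.5],
    [0.15,-0.12,0.4],
    [0.1,-0.1,0.3],
    [0,0,0],
    [0,0,0]
  ],
  "rotation": [
    [0,0,-0.01],
    [0,0,0],
    [0,0,0],
    [0,0,0],
    [0,0,0],
    [0,0,0],
    [0,0,0],
    [0,0,0],
    [0,0,0],
    [0,0,0]
  ]
}}

```text
clock: 8.3
position: [0.3935, -0.2179, 0.1131]
tool_rot: [0.968, 1.565, -0.552]
force: [0.3, 0.6, -1.7]
grip_width: 0.0194
```

```bash
python3 - <<'E'
from h import *
import pickle
a=np.radians(3)
P=par('wrist'); pickle.dump(P,open('w3.pkl','wb'))
im=optics.grab_frame('wrist')[:,:,::-1]; cv2.imwrite('pics/w3.png',im)
plan([.393,-.2238,.1018],[np.cos(a),np.sin(a),0],2)
E
```

```text
pos [ 0.3935 -0.2179  0.1131] F [ 0.1 -0.8 -2.3] t 8.35 w 0.0194 tilt/yaw err deg [-0.09  0.21 -0.29]
dp [[0.19, -0.01, 0.1], [0.19, -0.02, 0.1]]
rot [[-0.01, 0.02, -0.02], [-0.01, 0.01, -0.03]]
```

View pics/w3.png

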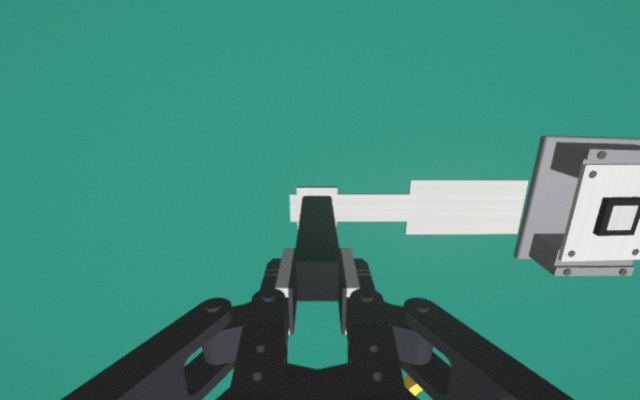

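The held paddle is level. The blade corners are (410,180), (527,181), (526,234) and (407,234), and the plate's front edge runs from (583,165) to (560,260). I'll check the relative alignment.

```bash
python3 - <<'E'
from h import *
import pickle
np.set_printoptions(precision=4,suppress=True)
P=pickle.load(open('w3.pkl','rb'))
b=p2w(0,[(410,180),(527,181),(526,234),(407,234)],.0393,P);print(b,b.mean(0)); ax=b[1]+b[2]-b[0]-b[3];print('yaw',np.degrees(np.arctan2(ax[1],ax[0])),np.linalg.norm(ax)/2,np.linalg.norm(b[0]-b[3]))
c=p2w(0,[(583,165),(560,260)],.044,P);d=c[0]-c[1];y=np.arctan2(d[1],d[0])-np.pi/2;print(c,np.degrees(y),np.linalg.norm(d))
print('carrier centre',c.mean(0)+.035*np.array([np.cos(y),np.sin(y),0]))
u=ax/np.linalg.norm(ax);print('handle at',b.mean(0)-.115*u)
E
```

```text
[[ 0.4627 -0.1942  0.0393]
 [ 0.552  -0.1903  0.0393]
 [ 0.5628 -0.2336  0.0393]
 [ 0.4666 -0.238   0.0393]] [ 0.511  -0.214   0.0393]
yaw 2.564551747377523 0.0928624552777053 0.04394537390753414
[[ 0.5884 -0.1748  0.044 ]
 [ 0.5943 -0.2532  0.044 ]] 4.332366159982997 0.07864319511504289
carrier centre [ 0.6263 -0.2114  0.044 ]
handle at [ 0.3962 -0.2191  0.0393]
```

>>> {"method": "arm_command", "body": {
  "delta_pos": [
    [0.18,-0.01,0.1],
    [0.18,-0.02,0.08],
    [0,0,0],
    [0,0,0]
  ],
  "rotation": [
    [-0.01,0.02,-0.02],
    [-0.01,0.01,-0.03],
    [0,0,0],
    [0,0,0]
  ]
}}

```text
clock: 8.75
position: [0.3935, -0.2225, 0.1016]
tool_rot: [-1.594, 1.57, -3.11]
force: [0.0, 0.5, -2.0]
grip_width: 0.0198
```

```bash
python3 - <<'E'
from h import *
a=np.radians(3)
plan([.5125,-.2175,.1018],[np.cos(a),np.sin(a),0],9)
E
```

```text
pos [ 0.3935 -0.2225  0.1016] F [ 0.   0.5 -2. ] t 8.75 w 0.0198 tilt/yaw err deg [ 0.17 -0.    0.02]
dp [[-0.0, 0.44, 0.01], [-0.0, 0.44, 0.01], [-0.0, 0.44, 0.0], [-0.0, 0.44, 0.01], [-0.0, 0.44, 0.0], [-0.0, 0.44, 0.01], [-0.0, 0.44, 0.0], [-0.0, 0.44, 0.01], [-0.01, 0.45, 0.0]]
rot [[0.0, -0.0, 0.0], [0.0, -0.0, 0.0], [0.0, -0.0, 0.0], [0.0, -0.0, 0.0], [0.01, -0.0, 0.0], [0.0, -0.0, 0.0], [0.01, -0.0, 0.0], [0.0, -0.0, 0.0], [0.01, -0.0, 0.0]]
```

>>> {"method": "arm_command", "body": {
  "delta_pos": [
    [0,0.3,0.01],
    [0,0.4,0.01],
    [0,0.45,0.01],
    [0,0.45,0.01],
    [0,0.45,0.01],
    [0,0.45,0],
    [0,0.4,0],
    [0,0.3,0],
    [0,0.2,0],
    [0,0,0]
  ],
  "rotation": [
    [0.01,0,0],
    [0,0,0],
    [0,0,0],
    [0,0,0],
    [0,0,0],
    [0,0,0],
    [0,0,0],
    [0,0,0],
    [0,0,0],
    [0,0,0]
  ]
}}

```text
clock: 9.75
position: [0.5078, -0.2161, 0.1022]
tool_rot: [1.666, 1.568, 0.151]
force: [-0.3, -0.4, -1.4]
grip_width: 0.0195
```

```bash
python3 - <<'E'
from h import *
a=np.radians(3)
plan([.5125,-.2175,.1018],[np.cos(a),np.sin(a),0],3)
E
```

```text
pos [ 0.5078 -0.2161  0.1022] F [-0.3 -0.4 -1.4] t 9.75 w 0.0195 tilt/yaw err deg [ 0.21 -0.02 -0.18]
dp [[0.0, 0.05, 0.02], [0.01, 0.05, 0.02], [0.0, 0.05, 0.02]]
rot [[0.01, -0.0, -0.01], [0.01, -0.0, -0.01], [0.02, -0.0, -0.01]]
```

Small correction, then a slow lift of 30 mm, in steps of 1.5 to 4 mm.

>>> {"method": "arm_command", "body": {
  "delta_pos": [
    [0,0.06,0.02],
    [0,0.06,0.02],
    [0,0.02,0.01],
    [0,0,0],
    [-0.1,0,0],
    [-0.1,0,0],
    [-0.08,0,0],
    [-0.05,0,0],
    [-0.05,0,0],
    [-0.05,0,0]
  ],
  "rotation": [
    [0.01,0,-0.01],
    [0.01,0,-0.01],
    [0.01,0,-0.01],
    [0,0,0],
    [0,0,0],
    [0,0,0],
    [0,0,0],
    [0,0,0],
    [0,0,0],
    [0,0,0]
  ]
}}

```text
clock: 10.75
position: [0.5108, -0.2182, 0.1164]
tool_rot: [-1.468, 1.569, -2.987]
force: [-0.3, -0.4, -2.4]
grip_width: 0.0192
```

>>> {"method": "arm_command", "body": {
  "delta_pos": [
    [-0.06,0,0],
    [-0.08,0,0],
    [-0.1,0,0],
    [-0.12,0,0],
    [-0.12,0,0],
    [-0.12,0,0],
    [-0.1,0,0],
    [-0.06,0,0],
    [0,0,0],
    [0,0,0]
  ],
  "rotation": [
    [0,0,0],
    [0,0,0],
    [0,0,0],
    [0,0,0],
    [0,0,0],
    [0,0,0],
    [0,0,0],
    [0,0,0],
    [0,0,0],
    [0,0,0]
  ]
}}

```text
clock: 11.75
position: [0.5108, -0.2181, 0.1415]
tool_rot: [-1.422, 1.569, -2.941]
force: [-0.4, -0.3, -2.7]
grip_width: 0.0195
```

```bash
python3 - <<'E'
from h import *
import pickle
a=np.radians(3)
P=par('wrist'); pickle.dump(P,open('w4.pkl','wb'))
im=optics.grab_frame('wrist')[:,:,::-1]; cv2.imwrite('pics/w4.png',im)
cv2.imwrite('pics/w4c.png',cv2.resize(im[100:320,270:560],None,fx=2.5,fy=2.5,interpolation=cv2.INTER_CUBIC))
plan([.5125,-.2175,.14],[np.cos(a),np.sin(a),0],1)
E
```

```text
pos [ 0.5108 -0.2181  0.1415] F [ 0.3 -0.1 -1.9] t 11.8 w 0.0194 tilt/yaw err deg [-0.05  0.01  0.09]
dp [[0.05, 0.06, -0.02]]
rot [[-0.01, 0.0, 0.01]]
```

View pics/w4c.png

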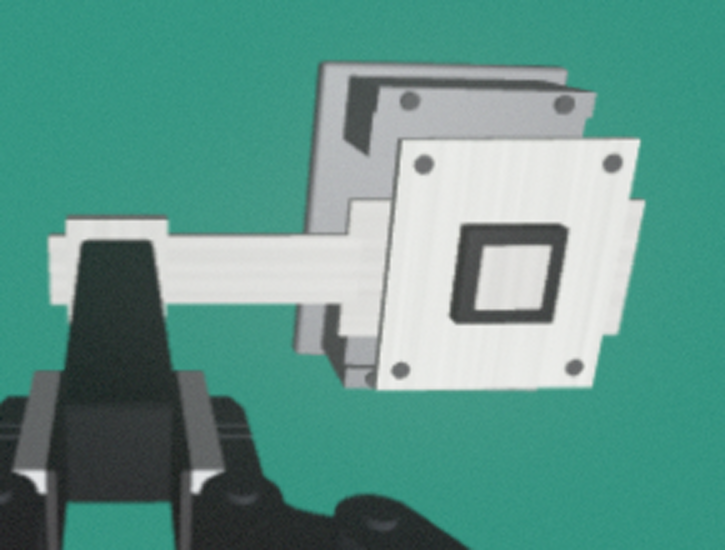

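The plate is lifted level on the blade. Its corners in the crop are (399,138), (640,140), (593,387) and (376,390). I'll compute its offset from the TCP.

```bash
python3 - <<'E'
from h import *
import pickle
np.set_printoptions(precision=4,suppress=True)
P=pickle.load(open('w4.pkl','rb'))
f=lambda l,z:p2w(0,[((u+.5)/2.5-.5+270,(v+.5)/2.5-.5+100) for u,v in l],z,P)
c=f([(399,138),(640,140),(593,387),(376,390)],.0717)
ax=c[1]+c[2]-c[0]-c[3];ay=c[0]+c[1]-c[2]-c[3]
print(c,c.mean(0),'yaw',np.degrees(np.arctan2(ax[1],ax[0])),np.degrees(np.arctan2(ay[1],ay[0]))-90,np.linalg.norm(ax)/2,np.linalg.norm(ay)/2)
h=f([(463,224),(568,226),(553,323),(450,321)],.0777);print('housing',h,h.mean(0))
s,M=st(); print('rel tool(y=fwd,z)',M.T@(c.mean(0)-s['position']),M.T@(h.mean(0)-s['position']))
y=np.radians(-8.1);u=np.array([np.cos(y),np.sin(y)]);
E
```

```text
[[ 0.5893 -0.1739  0.0717]
 [ 0.6595 -0.1704  0.0717]
 [ 0.6649 -0.2497  0.0717]
 [ 0.5951 -0.254   0.0717]] [ 0.6272 -0.212   0.0717] yaw 3.2187966516259428 4.023214110791514 0.07012033523238609 0.07986345646450893
housing [[ 0.6097 -0.1966  0.0777]
 [ 0.6405 -0.1955  0.0777]
 [ 0.643  -0.2259  0.0777]
 [ 0.6115 -0.2268  0.0777]] [ 0.6262 -0.2112  0.0777]
rel tool(y=fwd,z) [ 0.0696  0.1167 -0.0001] [ 0.0636  0.1157 -0.001 ]
```

>>> {"method": "arm_command", "body": {
  "delta_pos": [
    [0,-0.03,-0.1],
    [0,-0.06,-0.2],
    [0,-0.09,-0.3],
    [0,-0.12,-0.4],
    [0,-0.13,-0.5],
    [0,-0.13,-0.5],
    [0,-0.13,-0.5],
    [0,-0.13,-0.5],
    [0,-0.13,-0.5],
    [0,-0.13,-0.5]
  ],
  "rotation": [
    [0,0,0],
    [0.02,0,0],
    [0.04,0,0],
    [0.06,0,0],
    [0.07,0,0],
    [0.07,0,0],
    [0.07,0,0],
    [0.07,0,0],
    [0.07,0,0],
    [0.07,0,0]
  ]
}}

```text
clock: 12.8
position: [0.4706, -0.0889, 0.1412]
tool_rot: [-1.752, 1.568, 2.952]
force: [-0.2, 0.0, -2.2]
grip_width: 0.0194
```

```bash
python3 - <<'E'
from h import *
a=np.radians(-8.1)
plan([.386,.243,.13],[np.cos(a),np.sin(a),0],22)
E
```

```text
pos [ 0.4706 -0.0889  0.1412] F [-0.2  0.  -2.2] t 12.8 w 0.0194 tilt/yaw err deg [ 7.6  -0.02  0.14]
dp [[0.02, -0.13, -0.5], [0.02, -0.14, -0.5], [0.02, -0.14, -0.5], [0.02, -0.14, -0.5], [0.02, -0.15, -0.5], [0.02, -0.15, -0.5], [0.02, -0.15, -0.5], [0.02, -0.15, -0.49], [0.02, -0.16, -0.49], [0.02, -0.16, -0.49], [0.02, -0.16, -0.49], [0.02, -0.17, -0.49], [0.01, -0.17, -0.49], [0.02, -0.17, -0.49], [0.01, -0.18, -0.49], [0.02, -0.18, -0.49], [0.01, -0.18, -0.49], [0.02, -0.18, -0.49], [0.01, -0.19, -0.48], [0.01, -0.19, -0.48], [0.02, -0.19, -0.48], [0.01, -0.19, -0.49]]
rot [[0.06, -0.0, 0.0], [0.06, -0.0, 0.0], [0.06, -0.0, 0.0], [0.06, -0.0, 0.0], [0.06, -0.0, 0.0], [0.06, -0.0, 0.0], [0.06, -0.0, 0.0], [0.06, -0.0, 0.0], [0.06, -0.0, 0.0], [0.06, -0.0, 0.0], [0.06, -0.0, 0.0], [0.06, -0.0, 0.0], [0.05, -0.0, 0.0], [0.06, -0.0, 0.0], [0.05, -0.0, 0.0], [0.06, -0.0, 0.0], [0.05, -0.0, 0.0], [0.06, -0.0, 0.0], [0.05, -0.0, 0.01], [0.06, -0.0, 0.0], [0.05, -0.0, 0.01], [0.06, -0.0, 0.0]]
```

>>> {"method": "arm_command", "body": {
  "delta_pos": [
    [0.02,-0.14,-0.5],
    [0.02,-0.14,-0.5],
    [0.02,-0.15,-0.5],
    [0.02,-0.15,-0.5],
    [0.02,-0.15,-0.5],
    [0.02,-0.15,-0.5],
    [0.02,-0.16,-0.5],
    [0.02,-0.16,-0.5],
    [0.02,-0.16,-0.5],
    [0.02,-0.16,-0.5]
  ],
  "rotation": [
    [0.06,0,0.01],
    [0.06,0,0],
    [0.06,0,0],
    [0.06,0,0],
    [0.06,0,0],
    [0.06,0,0],
    [0.06,0,0],
    [0.06,0,0],
    [0.06,0,0],
    [0.06,0,0]
  ]
}}

```text
clock: 13.8
position: [0.422, 0.0767, 0.1363]
tool_rot: [2.935, 1.57, 1.294]
force: [0.4, -0.6, -3.3]
grip_width: 0.0194
```

```bash
python3 - <<'E'
from h import *
a=np.radians(-8.1)
plan([.386,.243,.13],[np.cos(a),np.sin(a),0],12)
E
```

```text
pos [0.422  0.0767 0.1363] F [ 0.4 -0.6 -3.3] t 13.8 w 0.0194 tilt/yaw err deg [ 4.04 -0.03 -0.  ]
dp [[0.02, -0.13, -0.45], [0.02, -0.14, -0.45], [0.02, -0.14, -0.45], [0.02, -0.14, -0.45], [0.02, -0.14, -0.45], [0.02, -0.15, -0.45], [0.02, -0.15, -0.45], [0.01, -0.15, -0.45], [0.02, -0.15, -0.45], [0.01, -0.16, -0.45], [0.02, -0.16, -0.45], [0.01, -0.16, -0.44]]
rot [[0.06, -0.0, -0.0], [0.06, -0.0, -0.0], [0.06, -0.0, -0.0], [0.05, -0.0, -0.0], [0.06, -0.0, -0.0], [0.05, -0.0, -0.0], [0.06, -0.0, -0.0], [0.05, -0.0, -0.0], [0.06, -0.0, -0.0], [0.05, -0.0, -0.0], [0.06, -0.0, -0.0], [0.05, -0.0, -0.0]]
```

>>> {"method": "arm_command", "body": {
  "delta_pos": [
    [0.02,-0.14,-0.5],
    [0.02,-0.14,-0.5],
    [0.02,-0.15,-0.5],
    [0.02,-0.15,-0.5],
    [0.02,-0.15,-0.5],
    [0.02,-0.15,-0.5],
    [0.02,-0.15,-0.5],
    [0.02,-0.15,-0.5],
    [0.02,-0.14,-0.4],
    [0.02,-0.12,-0.3]
  ],
  "rotation": [
    [0.06,0,0],
    [0.06,0,0],
    [0.06,0,0],
    [0.06,0,0],
    [0.06,0,0],
    [0.06,0,0],
    [0.06,0,0],
    [0.06,0,0],
    [0.05,0,0],
    [0.03,0,0]
  ]
}}

```text
clock: 14.8
position: [0.3822, 0.2329, 0.1313]
tool_rot: [2.402, 1.569, 0.704]
force: [0.4, 0.0, -3.3]
grip_width: 0.0195
```

```bash
python3 - <<'E'
from h import *
a=np.radians(-8.1)
plan([.386,.243,.129],[np.cos(a),np.sin(a),0],4)
E
```

```text
pos [0.3822 0.2329 0.1313] F [ 0.4  0.  -3.3] t 14.8 w 0.0195 tilt/yaw err deg [ 0.8  -0.09 -0.09]
dp [[0.02, 0.02, -0.09], [0.02, 0.02, -0.09], [0.02, 0.02, -0.08], [0.02, 0.02, -0.09]]
rot [[0.03, -0.0, -0.0], [0.03, -0.01, -0.0], [0.04, -0.0, -0.01], [0.03, -0.01, -0.0]]
```

>>> {"method": "arm_command", "body": {
  "delta_pos": [
    [0.02,0.01,-0.16],
    [0.02,0.02,-0.08],
    [0.02,0.02,-0.04],
    [0.01,0.01,0],
    [0,0,0],
    [0,0,0]
  ],
  "rotation": [
    [0.04,0,0],
    [0.03,0,0],
    [0.03,0,0],
    [0.02,0,0],
    [0,0,0],
    [0,0,0]
  ]
}}

```text
clock: 15.4
position: [0.3843, 0.2412, 0.1291]
tool_rot: [2.24, 1.569, 0.529]
force: [-0.3, 0.7, -2.4]
grip_width: 0.0194
```

```bash
python3 - <<'E'
from h import *
import pickle
P=par('wrist'); pickle.dump(P,open('w5.pkl','wb'))
im=optics.grab_frame('wrist')[:,:,::-1]; cv2.imwrite('pics/w5.png',im)
cv2.imwrite('pics/w5c.png',cv2.resize(im[90:290,350:640],None,fx=2.75,fy=2.75,interpolation=cv2.INTER_CUBIC))
a=np.radians(-8.1)
plan([.386,.243,.129],[np.cos(a),np.sin(a),0],1)
plan([.5234,.2234,.129],[np.cos(a),np.sin(a),0],14)
E
```

```text
pos [0.3843 0.2412 0.1291] F [ 1.2 -0.5 -2.3] t 15.45 w 0.0199 tilt/yaw err deg [ 0.03 -0.07 -0.08]
dp [[0.0, 0.05, -0.07]]
rot [[0.0, -0.01, -0.01]]
pos [0.3843 0.2412 0.1291] F [ 1.2 -0.5 -2.3] t 15.45 w 0.0199 tilt/yaw err deg [ 0.03 -0.07 -0.08]
dp [[0.0, 0.33, -0.0], [0.0, 0.33, -0.0], [0.0, 0.33, -0.01], [0.0, 0.33, -0.0], [0.0, 0.34, -0.01], [0.0, 0.33, -0.0], [0.0, 0.34, -0.01], [0.0, 0.33, -0.0], [0.0, 0.34, -0.01], [0.0, 0.33, -0.0], [0.0, 0.34, -0.01], [0.0, 0.33, -0.0], [0.0, 0.34, -0.01], [0.01, 0.33, -0.0]]
rot [[0.0, -0.0, -0.0], [0.0, -0.0, -0.0], [0.0, -0.0, -0.0], [0.0, -0.0, -0.0], [0.0, -0.0, -0.0], [0.0, -0.0, -0.0], [0.0, -0.0, -0.0], [0.0, -0.0, -0.0], [0.0, -0.0, -0.0], [0.0, -0.0, -0.0], [0.0, -0.0, -0.0], [0.0, -0.0, -0.0], [0.0, -0.01, -0.01], [0.0, -0.0, -0.0]]
```

View pics/w5c.png

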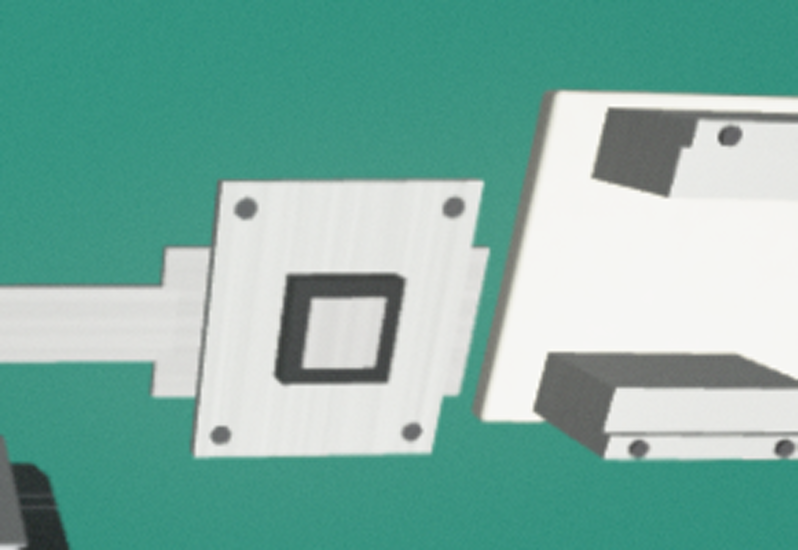

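The plate is centred on the blade, with corners (221,181), (484,180), (433,453) and (193,457). The rail ledges' inner front corners are (668,196) and (612,386). I'll compute the remaining offset.

```bash
python3 - <<'E'
from h import *
import pickle
np.set_printoptions(precision=4,suppress=True)
P=pickle.load(open('w5.pkl','rb'))
f=lambda l,z:p2w(0,[((u+.5)/2.75-.5+350,(v+.5)/2.75-.5+90) for u,v in l],z,P)
c=f([(221,181),(484,180),(433,453),(193,457)],.0563+.003)
ax=c[1]+c[2]-c[0]-c[3];ay=c[0]+c[1]-c[2]-c[3];yaw=lambda d:np.degrees(np.arctan2(d[1],d[0]))
print(c.mean(0),yaw(ax),yaw(ay)-90,np.linalg.norm(ax)/2,np.linalg.norm(ay)/2)
s,M=st();print('rel tool',M.T@(c.mean(0)-s['position']))
r=f([(668,196),(612,386)],.04);d=r[0]-r[1];y=yaw(d)-90;print(r,y,np.linalg.norm(d))
for yy in(y,-8.1):
  print('seat',r.mean(0)+.035*np.array([np.cos(np.radians(yy)),np.sin(np.radians(yy)),0]))
b=f([(550,91),(482,420)],.008);d=b[0]-b[1];print('base',b,yaw(d)-90,np.linalg.norm(d))
E
```

```text
[0.5004 0.2251 0.0593] -7.424240003238436 -7.201342715411926 0.07017163542003584 0.07996647939116927
rel tool [ 0.07    0.117  -0.0002]
[[0.6075 0.2429 0.04  ]
 [0.5974 0.184  0.04  ]] -9.743000323844853 0.05984270651071177
seat [0.637  0.2075 0.04  ]
seat [0.6371 0.2085 0.04  ]
base [[0.5922 0.2721 0.008 ]
 [0.5776 0.1596 0.008 ]] -7.405727565197068 0.1134375366313143
```

>>> {"method": "arm_command", "body": {
  "delta_pos": [
    [0,0.1,-0.05],
    [0,0.2,-0.05],
    [0,0.3,-0.03],
    [0,0.4,0],
    [0,0.4,0],
    [0,0.4,0],
    [0,0.4,0],
    [0,0.4,0],
    [0,0.4,0],
    [0,0.4,0]
  ],
  "rotation": [
    [0.03,0,-0.01],
    [0.03,0,0],
    [0,0,0],
    [0,0,0],
    [0,0,0],
    [0,0,0],
    [0,0,0],
    [0,0,0],
    [0,0,0],
    [0,0,0]
  ]
}}

```text
clock: 16.45
position: [0.495, 0.2282, 0.1289]
tool_rot: [2.719, 1.57, 1.0]
force: [-0.2, 0.3, -1.8]
grip_width: 0.0193
```

```bash
python3 - <<'E'
from h import *
a=np.radians(-8.5)
plan([.5223,.2248,.129],[np.cos(a),np.sin(a),0],6)
E
```

```text
pos [0.495  0.2282 0.1289] F [-0.2  0.3 -1.8] t 16.45 w 0.0193 tilt/yaw err deg [-0.02 -0.05 -0.02]
dp [[-0.0, 0.15, -0.0], [-0.0, 0.15, -0.0], [-0.0, 0.15, -0.01], [-0.0, 0.16, -0.0], [-0.0, 0.15, -0.01], [-0.0, 0.16, -0.0]]
rot [[-0.0, -0.0, -0.0], [-0.0, -0.0, -0.0], [-0.0, -0.0, -0.0], [-0.0, -0.0, -0.0], [-0.0, -0.0, -0.0], [-0.0, -0.01, -0.0]]
```

>>> {"method": "arm_command", "body": {
  "delta_pos": [
    [0,0.3,0],
    [0,0.2,0],
    [0,0.12,0],
    [0,0.08,0],
    [0,0,0],
    [0,0,0]
  ],
  "rotation": [
    [0,0,0],
    [0,0,0],
    [0,0,0],
    [0,0,0],
    [0,0,0],
    [0,0,0]
  ]
}}

```text
clock: 17.05
position: [0.5183, 0.2246, 0.1286]
tool_rot: [-2.92, 1.57, 1.644]
force: [-0.6, 0.5, -2.8]
grip_width: 0.0193
```

```bash
python3 - <<'E'
from h import *
a=np.radians(-8.5)
plan([.5223,.2248,.129],[np.cos(a),np.sin(a),0],2)
E
```

```text
pos [0.5183 0.2246 0.1286] F [-0.6  0.5 -2.8] t 17.05 w 0.0193 tilt/yaw err deg [-0.05 -0.05  0.01]
dp [[-0.01, 0.06, -0.01], [-0.0, 0.07, -0.02]]
rot [[-0.0, -0.0, 0.0], [-0.01, -0.01, 0.0]]
```

>>> {"method": "arm_command", "body": {
  "delta_pos": [
    [0,0.08,-0.01],
    [0,0.08,-0.02],
    [0,0,0],
    [0,0,0]
  ],
  "rotation": [
    [0,0,0],
    [0,0,0],
    [0,0,0],
    [0,0,0]
  ]
}}

```text
clock: 17.45
position: [0.5231, 0.2251, 0.1288]
tool_rot: [-3.08, 1.57, 1.484]
force: [0.5, 0.3, -2.6]
grip_width: 0.0195
```

```bash
python3 - <<'E'
from h import *
import pickle
P=par('wrist'); pickle.dump(P,open('w6.pkl','wb'))
im=optics.grab_frame('wrist')[:,:,::-1]; cv2.imwrite('pics/w6.png',im)
cv2.imwrite('pics/w6c.png',cv2.resize(im[70:280,320:570],None,fx=2.8,fy=2.8,interpolation=cv2.INTER_CUBIC))
a=np.radians(-8.5)
plan([.5223,.2248,.129],[np.cos(a),np.sin(a),0],2)
E
```

```text
pos [0.5231 0.2251 0.1289] F [ 0.1 -0.1 -2.6] t 17.5 w 0.0193 tilt/yaw err deg [ 0.   -0.05  0.  ]
dp [[-0.0, -0.01, 0.01], [-0.0, -0.02, 0.0]]
rot [[0.0, -0.0, 0.0], [0.0, -0.01, 0.0]]
```

View pics/w6c.png

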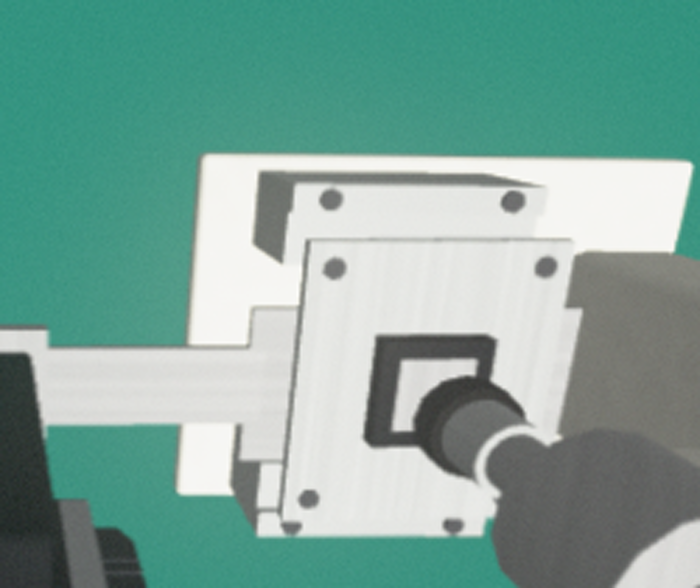

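```bash
python3 - <<'E'
from h import *
import pickle
np.set_printoptions(precision=4,suppress=True)
P=pickle.load(open('w6.pkl','rb'))
f=lambda l,z:p2w(0,[((u+.5)/2.8-.5+320,(v+.5)/2.8-.5+70) for u,v in l],z,P)
yaw=lambda d:np.degrees(np.arctan2(d[1],d[0]))
c=f([(307,240),(573,240),(282,518)],.0591); y=np.radians(-7.9);u=np.array([np.cos(y),np.sin(y),0]);v=np.array([-u[1],u[0],0])
print('plate',c,yaw(c[1]-c[0]),yaw(c[0]-c[2])-90,'centre',(c[0]+c[2])/2+.035*u, c[0]+.035*u-.04*v)
r=f([(295,183),(545,188),(257,534),(485,536)],.043);print('rails outer',r,yaw(r[1]-r[0]),yaw(r[3]-r[2]),'w',np.linalg.norm(r[0]-r[2]),'seat',r.mean(0),(r[0]+r[2])/2+.035*u)
b=f([(203,155),(178,493)],.008);print('base front mid',b.mean(0),yaw(b[0]-b[1])-90,'seat',b.mean(0)+.0525*u)
E
```

```text
plate [[0.609  0.2527 0.0591]
 [0.6776 0.2429 0.0591]
 [0.5991 0.1743 0.0591]] -8.125860580638493 -7.220472919267522 centre [0.6387 0.2087 0.0591] [0.6382 0.2083 0.0591]
rails outer [[0.6117 0.2649 0.043 ]
 [0.6793 0.254  0.043 ]
 [0.5958 0.1606 0.043 ]
 [0.6657 0.1491 0.043 ]] -9.137939210468614 -9.358245379212054 w 0.10544118605361705 seat [0.6381 0.2071 0.043 ] [0.6384 0.2079 0.043 ]
base front mid [0.5868 0.2156 0.008 ] -8.587816464452715 seat [0.6388 0.2083 0.008 ]
```

The plate is within about 1 mm of the seat. I'll turn it a touch and lower it gently.

>>> {"method": "arm_command", "body": {
  "delta_pos": [
    [0,0,0],
    [0.05,0,0],
    [0.08,0,0],
    [0.08,0,0],
    [0.08,0,0],
    [0.06,0,0],
    [0.05,0,0],
    [0.05,0,0],
    [0.05,0,0],
    [0.05,0,0]
  ],
  "rotation": [
    [0.06,0,0],
    [0.04,0,0],
    [0,0,0],
    [0,0,0],
    [0,0,0],
    [0,0,0],
    [0,0,0],
    [0,0,0],
    [0,0,0],
    [0,0,0]
  ]
}}

```text
clock: 18.5
position: [0.5231, 0.2252, 0.1109]
tool_rot: [3.086, 1.57, 1.355]
force: [-0.1, -1.4, -2.4]
grip_width: 0.0194
```

>>> {"method": "arm_command", "body": {
  "delta_pos": [
    [0.05,0,0],
    [0.05,0,0],
    [0.06,0,0],
    [0.06,0,0],
    [0.06,0,0],
    [0.06,0,0],
    [0.06,0,0],
    [0.04,0,0],
    [0,0,0],
    [0,0,0]
  ],
  "rotation": [
    [0,0,0],
    [0,0,0],
    [0,0,0],
    [0,0,0],
    [0,0,0],
    [0,0,0],
    [0,0,0],
    [0,0,0],
    [0,0,0],
    [0,0,0]
  ]
}}

```text
clock: 19.5
position: [0.5231, 0.2253, 0.0964]
tool_rot: [3.025, 1.57, 1.295]
force: [-0.7, -0.2, -0.9]
grip_width: 0.0191
```

```bash
python3 - <<'E'
from h import *
a=np.radians(-9.1)
plan([.5223,.2248,.1018],[np.cos(a),np.sin(a),0],2)
E
```

```text
pos [0.5231 0.2253 0.0964] F [-0.7 -0.2 -0.9] t 19.5 w 0.0191 tilt/yaw err deg [-0.04 -0.05 -0.01]
dp [[-0.09, -0.01, 0.01], [-0.09, -0.01, 0.01]]
rot [[-0.0, -0.0, -0.0], [-0.01, -0.01, -0.0]]
```

>>> {"method": "arm_command", "body": {
  "delta_pos": [
    [-0.05,-0.2,0],
    [-0.05,-0.4,0],
    [0,-0.5,0],
    [0,-0.6,0],
    [0,-0.6,0],
    [0,-0.6,0],
    [0,-0.6,0],
    [0,-0.6,0],
    [0,-0.5,0],
    [0,-0.2,0]
  ],
  "rotation": [
    [0,0,0],
    [0,0,0],
    [0,0,0],
    [0,0,0],
    [0,0,0],
    [0,0,0],
    [0,0,0],
    [0,0,0],
    [0,0,0],
    [0,0,0]
  ]
}}

```text
clock: 20.5
position: [0.3687, 0.2491, 0.1014]
tool_rot: [2.531, 1.569, 0.802]
force: [0.2, -0.5, -1.2]
grip_width: 0.0197
```

```bash
python3 - <<'E'
from h import *
import pickle
P=par('wrist'); pickle.dump(P,open('w7.pkl','wb'))
im=optics.grab_frame('wrist')[:,:,::-1]; cv2.imwrite('pics/w7.png',im)
cv2.imwrite('pics/w7c.png',cv2.resize(im[60:280,350:640],None,fx=2.75,fy=2.75,interpolation=cv2.INTER_CUBIC))
a=np.radians(-5)
plan([.42,.06,.0785],[np.cos(a),np.sin(a),0],10)
E
```

```text
pos [0.3684 0.2492 0.1014] F [-1.3  0.1 -2.2] t 20.55 w 0.0193 tilt/yaw err deg [-4.03 -0.1  -0.07]
dp [[0.08, 0.27, 0.6], [0.08, 0.26, 0.6], [0.07, 0.26, 0.6], [0.08, 0.26, 0.6], [0.07, 0.25, 0.6], [0.08, 0.25, 0.61], [0.07, 0.24, 0.61], [0.08, 0.24, 0.61], [0.07, 0.23, 0.6], [0.08, 0.23, 0.61]]
rot [[-0.07, -0.0, -0.0], [-0.07, -0.0, -0.0], [-0.07, -0.0, -0.0], [-0.07, -0.0, -0.0], [-0.07, -0.0, -0.0], [-0.06, -0.0, -0.0], [-0.07, -0.0, -0.0], [-0.06, -0.01, -0.0], [-0.07, -0.0, -0.01], [-0.06, -0.01, -0.0]]
```

View pics/w7c.png

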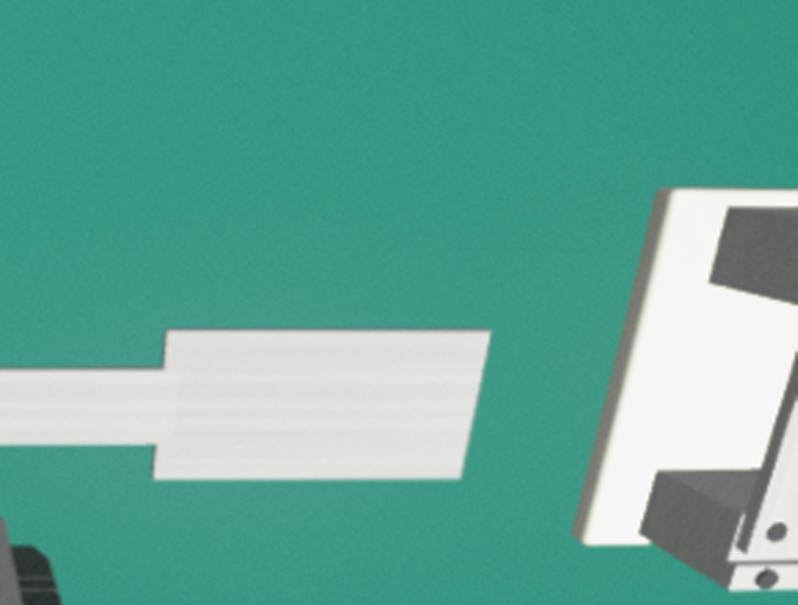

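The paddle is clear of the press (blade tip at (480,405), base edge at (620,370)) and the plate lies inside the lips. I'll carry the paddle to free bench near its old place.

>>> {"method": "arm_command", "body": {
  "delta_pos": [
    [0,0.2,0.4],
    [0,0.26,0.65],
    [0,0.26,0.7],
    [0,0.26,0.7],
    [0.05,0.25,0.7],
    [0.1,0.25,0.7],
    [0.1,0.25,0.6],
    [0.1,0.24,0.5],
    [0.1,0.2,0.3],
    [0,0,0]
  ],
  "rotation": [
    [-0.07,0,0],
    [-0.07,0,0],
    [-0.07,0,0],
    [-0.07,0,0],
    [-0.07,0,0],
    [-0.06,0,0],
    [-0.06,0,0],
    [-0.06,0,0],
    [-0.06,0,0],
    [0,0,0]
  ]
}}

```text
clock: 21.55
position: [0.4172, 0.0783, 0.0886]
tool_rot: [2.143, 1.564, 0.479]
force: [-0.1, 0.0, -1.6]
grip_width: 0.0191
```

```bash
python3 - <<'E'
from h import *
plan([.43,.07,.078],None,5)
E
```

```text
pos [0.4172 0.0783 0.0886] F [-0.1  0.  -1.6] t 21.55 w 0.0191 tilt/yaw err deg [ 0.   -0.22 -0.34]
dp [[0.07, 0.09, 0.05], [0.07, 0.09, 0.05], [0.07, 0.09, 0.05], [0.07, 0.09, 0.04], [0.07, 0.09, 0.05]]
rot [[0.0, -0.01, -0.01], [0.0, -0.01, -0.01], [0.0, -0.01, -0.01], [0.0, -0.0, -0.01], [0.0, -0.01, -0.02]]
```

>>> {"method": "arm_command", "body": {
  "delta_pos": [
    [0.05,0,0],
    [0.08,0,0],
    [0.08,0,0],
    [0.06,0,0],
    [0.04,0,0],
    [0.03,0,0],
    [0.02,0,0],
    [0,0,0],
    [0,0,0]
  ],
  "rotation": [
    [0,-0.02,-0.03],
    [0,-0.02,-0.03],
    [0,0,0],
    [0,0,0],
    [0,0,0],
    [0,0,0],
    [0,0,0],
    [0,0,0],
    [0,0,0]
  ]
}}

```text
clock: 22.45
position: [0.4169, 0.0816, 0.0772]
tool_rot: [-2.471, 1.57, 2.151]
force: [-1.3, -0.5, -0.1]
grip_width: 0.0192
```

```bash
python3 - <<'E'
from h import *
plan([.4172,.0783,.0768],None,2)
E
```

```text
pos [0.4169 0.0816 0.0772] F [-1.3 -0.5 -0.1] t 22.45 w 0.0192 tilt/yaw err deg [-0.   -0.03  0.02]
dp [[0.01, 0.01, 0.05], [0.0, 0.01, 0.06]]
rot [[-0.0, -0.0, 0.0], [-0.0, -0.01, 0.0]]
```

Contact is reached: the weight has come off the wrist. I'll open the gripper, check, and rise.

>>> {"method": "arm_command", "body": {
  "delta_pos": [
    [0.01,0,0],
    [0,0,0]
  ],
  "rotation": [
    [0,0,0],
    [0,0,0]
  ]
}}

```text
clock: 22.65
position: [0.417, 0.0815, 0.077]
tool_rot: [-2.718, 1.57, 1.904]
force: [-0.6, 0.7, -0.4]
grip_width: 0.0195
```

>>> {"method": "arm_command", "body": {
  "delta_pos": [
    [0,0,0],
    [0,0,0],
    [0,0,0],
    [0,0,0],
    [0,0,0],
    [0,0,0],
    [0,0,0],
    [0,0,0]
  ],
  "rotation": [
    [0,0,0],
    [0,0,0],
    [0,0,0],
    [0,0,0],
    [0,0,0],
    [0,0,0],
    [0,0,0],
    [0,0,0]
  ],
  "gripper": -1
}}

```text
clock: 23.45
position: [0.4173, 0.0816, 0.0772]
tool_rot: [2.628, 1.57, 0.967]
force: [-0.4, -0.0, 0.0]
grip_width: 0.0856
```

>>> {"method": "arm_command", "body": {
  "delta_pos": [
    [-0.3,0,0],
    [-0.6,0,0],
    [-0.8,0,0],
    [-0.9,0,0],
    [-0.9,0,0],
    [-0.9,0,0],
    [-0.9,0,0],
    [-0.9,0,0],
    [-0.9,0,0],
    [-0.3,0,0]
  ],
  "rotation": [
    [0,0,0],
    [0,0,0],
    [0,0,0],
    [0,0,0],
    [0,0,0],
    [0,0,0],
    [0,0,0],
    [0,0,0],
    [0,0,0],
    [0,0,0]
  ]
}}

```text
clock: 24.45
position: [0.4142, 0.0827, 0.3127]
tool_rot: [-2.297, 1.568, 2.329]
force: [-0.3, -1.2, -0.3]
grip_width: 0.0858
```

```bash
python3 - <<'E'
from h import *
plan([.638,.2075,.30],None,12)
E
```

```text
pos [0.4142 0.0827 0.3127] F [-0.3 -1.2 -0.3] t 24.45 w 0.0858 tilt/yaw err deg [-0.   -0.12  0.13]
dp [[0.03, 0.59, -0.4], [0.04, 0.59, -0.4], [0.03, 0.59, -0.4], [0.04, 0.59, -0.4], [0.03, 0.59, -0.4], [0.04, 0.59, -0.4], [0.03, 0.59, -0.4], [0.04, 0.59, -0.4], [0.03, 0.59, -0.4], [0.04, 0.59, -0.4], [0.03, 0.59, -0.39], [0.04, 0.59, -0.4]]
rot [[-0.0, -0.0, 0.0], [-0.0, -0.0, 0.0], [-0.0, -0.0, 0.0], [-0.0, -0.0, 0.0], [-0.0, -0.0, 0.0], [-0.0, -0.0, 0.0], [-0.0, -0.0, 0.0], [-0.0, -0.0, 0.0], [-0.0, -0.0, 0.01], [-0.0, -0.01, 0.0], [-0.0, -0.0, 0.01], [-0.0, -0.01, 0.0]]
```

>>> {"method": "arm_command", "body": {
  "delta_pos": [
    [0,0.3,-0.2],
    [0,0.6,-0.4],
    [0,0.75,-0.5],
    [0,0.75,-0.5],
    [0,0.75,-0.5],
    [0,0.75,-0.5],
    [0,0.75,-0.5],
    [0,0.75,-0.5],
    [0,0.7,-0.48],
    [0,0.5,-0.35]
  ],
  "rotation": [
    [0,0,0.02],
    [0,-0.02,0],
    [0,0,0],
    [0,0,0],
    [0,0,0],
    [0,0,0],
    [0,0,0],
    [0,0,0],
    [0,0,0],
    [0,0,0]
  ],
  "gripper": 1,
  "grip_force": 40
}}

```text
clock: 25.45
position: [0.6311, 0.205, 0.3031]
tool_rot: [-1.077, 1.563, -2.735]
force: [-0.2, -0.5, -0.7]
grip_width: 0.0001
```

```bash
python3 - <<'E'
from h import *
plan([.638,.2075,.27],None,4)
E
```

```text
pos [0.6311 0.205  0.3031] F [-0.2 -0.5 -0.7] t 25.45 w 0.0001 tilt/yaw err deg [0.   0.21 0.39]
dp [[0.28, 0.06, -0.03], [0.27, 0.06, -0.03], [0.28, 0.05, -0.02], [0.27, 0.06, -0.03]]
rot [[0.0, 0.01, 0.02], [0.0, 0.01, 0.01], [0.0, 0.01, 0.02], [0.0, 0.0, 0.01]]
```

>>> {"method": "arm_command", "body": {
  "delta_pos": [
    [0.1,0,0],
    [0.2,0.02,0],
    [0.3,0.04,0],
    [0.2,0.04,0],
    [0,0,0],
    [0,0,0]
  ],
  "rotation": [
    [0,0.02,0.03],
    [0,0.02,0.03],
    [0,0,0],
    [0,0,0],
    [0,0,0],
    [0,0,0]
  ]
}}

```text
clock: 26.05
position: [0.6335, 0.2061, 0.2713]
tool_rot: [-1.451, 1.564, -3.108]
force: [0.5, -0.2, 0.8]
grip_width: 0.0
```

```bash
python3 - <<'E'
from h import *
plan([.638,.2075,.255],None,4)
E
```

```text
pos [0.6335 0.2061 0.2713] F [ 0.5 -0.2  0.8] t 26.05 w 0.0 tilt/yaw err deg [0.   0.05 0.38]
dp [[0.14, 0.04, -0.02], [0.13, 0.04, -0.01], [0.14, 0.03, -0.02], [0.13, 0.04, -0.01]]
rot [[0.0, 0.0, 0.02], [0.0, 0.0, 0.01], [0.0, 0.0, 0.02], [0.0, 0.01, 0.01]]
```

>>> {"method": "arm_command", "body": {
  "delta_pos": [
    [0,0.09,-0.03],
    [0.1,0.07,-0.02],
    [0.1,0,0],
    [0.1,0,0],
    [0.1,0,0],
    [0,0,0],
    [0,0,0]
  ],
  "rotation": [
    [0,0,0.03],
    [0,0,0.03],
    [0,0,0],
    [0,0,0],
    [0,0,0],
    [0,0,0],
    [0,0,0]
  ]
}}

```text
clock: 26.75
position: [0.6391, 0.2071, 0.2594]
tool_rot: [1.413, 1.569, -0.245]
force: [-0.4, 0.0, 1.0]
grip_width: -0.0001
```

```bash
python3 - <<'E'
from h import *
plan([.638,.2075,.212],None,4)
E
```

```text
pos [0.6391 0.2071 0.2594] F [-0.4  0.   1. ] t 26.75 w -0.0001 tilt/yaw err deg [-0.    0.02 -0.11]
dp [[0.4, -0.01, -0.0], [0.39, -0.01, -0.0], [0.4, -0.01, -0.01], [0.39, -0.01, -0.0]]
rot [[-0.0, 0.0, -0.0], [-0.0, 0.0, -0.01], [-0.0, 0.0, -0.0], [-0.0, 0.0, -0.01]]
```

>>> {"method": "arm_command", "body": {
  "delta_pos": [
    [0.05,0,0],
    [0.06,0,0],
    [0.06,0,0],
    [0.05,0,0],
    [0.04,0,0],
    [0,0,0],
    [0,0,0]
  ],
  "rotation": [
    [0,0,0],
    [0,0,0],
    [0,0,0],
    [0,0,0],
    [0,0,0],
    [0,0,0],
    [0,0,0]
  ]
}}

```text
clock: 27.45
position: [0.6391, 0.2071, 0.251]
tool_rot: [1.466, 1.569, -0.192]
force: [-0.6, 0.5, 0.2]
grip_width: -0.0003
```

>>> {"method": "arm_command", "body": {
  "delta_pos": [
    [0.03,0,0],
    [0.03,0,0],
    [0,0,0],
    [0,0,0]
  ],
  "rotation": [
    [0,0,0],
    [0,0,0],
    [0,0,0],
    [0,0,0]
  ]
}}

```text
clock: 27.85
position: [0.6392, 0.2071, 0.2492]
tool_rot: [1.481, 1.568, -0.177]
force: [0.3, 0.4, 0.2]
grip_width: -0.0003
```

>>> {"method": "arm_command", "body": {
  "delta_pos": [
    [0.07,0,0],
    [0.07,0,0],
    [0,0,0],
    [0,0,0]
  ],
  "rotation": [
    [0,0,0],
    [0,0,0],
    [0,0,0],
    [0,0,0]
  ]
}}

```text
clock: 28.25
position: [0.6391, 0.2071, 0.2446]
tool_rot: [1.463, 1.569, -0.195]
force: [0.4, 0.1, -0.7]
grip_width: 0.0001
```

>>> {"method": "arm_command", "body": {
  "delta_pos": [
    [0.08,0,0],
    [0.08,0,0],
    [0,0,0]
  ],
  "rotation": [
    [0,0,0],
    [0,0,0],
    [0,0,0]
  ]
}}

```text
clock: 28.55
position: [0.6392, 0.207, 0.2393]
tool_rot: [1.436, 1.569, -0.222]
force: [0.2, 0.5, -0.1]
grip_width: -0.0
```

>>> {"method": "arm_command", "body": {
  "delta_pos": [
    [0.08,0,0],
    [0.08,0,0],
    [0,0,0]
  ],
  "rotation": [
    [0,0,0],
    [0,0,0],
    [0,0,0]
  ]
}}

```text
clock: 28.85
position: [0.6392, 0.207, 0.234]
tool_rot: [1.417, 1.569, -0.24]
force: [0.6, -0.3, 0.1]
grip_width: 0.0002
```

```bash
python3 - <<'E'
from h import *
im=optics.grab_frame('scene')[:,:,::-1]; cv2.imwrite('pics/s8.png',im)
s,M=st(); print(s['position'],s['force']); tip=s['position']+M[:,0]*.014
print(w2p('scene',[tip,[.6385,.2075,.238],[.6385,.2075,.165],[.6385,.2075,.08],[.6385,.2075,.05]]))
E
```

```text
[0.63917946 0.20709399 0.23417355] [ 0.51233622  0.27862186 -0.11267882]
[[360.02728324 219.77148058]
 [360.76495555 214.00392863]
 [359.15924768 236.78353037]
 [357.44305374 261.18869438]
 [356.87288667 269.31011096]]
```

There is no force yet, although the fingertips should be below the knob's height. I'll use the last view on a composite: scene before, scene now, and wrist.

```bash
python3 - <<'E'
from h import *
w=optics.grab_frame('wrist')[:,:,::-1]; cv2.imwrite('pics/w8.png',w)
a=cv2.imread('pics/scene0.png');b=cv2.imread('pics/s8.png')
f=lambda c:cv2.resize(c[190:280,310:410],(400,360),interpolation=cv2.INTER_CUBIC)
top=np.hstack([f(a),f(b)])
bot_=cv2.resize(w,(384,240),interpolation=cv2.INTER_AREA)
t=optics.grab_frame('top')[:,:,::-1]; cv2.imwrite('pics/t8.png',t)
bot2=cv2.resize(t[130:260,220:428],(384,240),interpolation=cv2.INTER_CUBIC)
cv2.imwrite('pics/comp.png',np.vstack([top,np.hstack([bot_,bot2,np.zeros((240,32,3),np.uint8)])]))
E
```

```text
(no output)
```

View pics/comp.png

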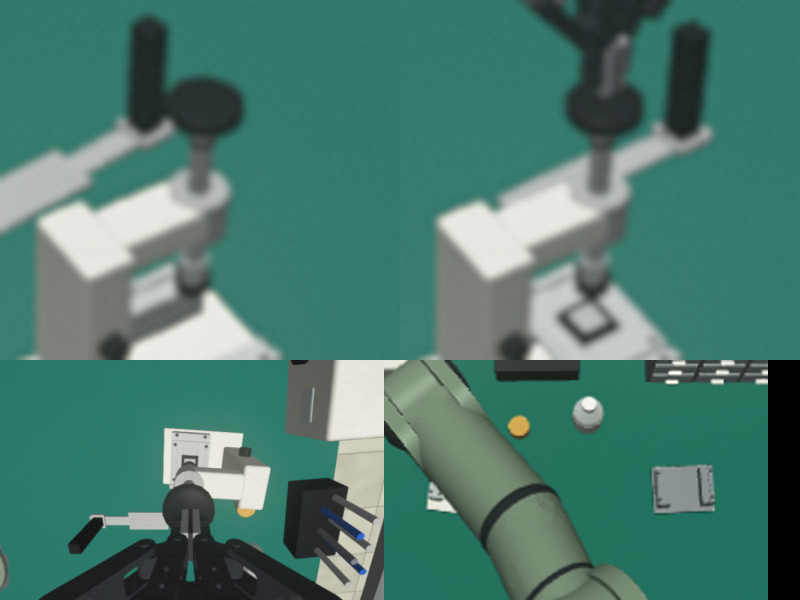

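In the composite the plunger has not moved yet: the knob top is at (604,80) now, against (203,77) before. The fingertips are only just at the knob. The plate lies under the foot, the paddle stands on the bench and the stand is empty. I'll keep going down until I feel force.

>>> {"method": "arm_command", "body": {
  "delta_pos": [
    [0.08,0,0],
    [0.08,0,0],
    [0,0,0]
  ],
  "rotation": [
    [0,0,0],
    [0,0,0],
    [0,0,0]
  ]
}}

```text
clock: 29.3
position: [0.6394, 0.2072, 0.2294]
tool_rot: [1.59, 1.568, -0.067]
force: [0.0, 0.6, 0.7]
grip_width: -0.0003
```

>>> {"method": "arm_command", "body": {
  "delta_pos": [
    [0.08,0,0],
    [0.08,0,0],
    [0,0,0]
  ],
  "rotation": [
    [0,0,0],
    [0,0,0],
    [0,0,0]
  ]
}}

```text
clock: 29.6
position: [0.6395, 0.2072, 0.2243]
tool_rot: [1.635, 1.568, -0.022]
force: [-0.2, 0.0, 1.3]
grip_width: 0.0002
```

```bash
cat > trk.py <<'E'
from h import *
a=cv2.imread('pics/scene0.png')
def track(name):
    b=optics.grab_frame('scene')[:,:,::-1].copy(); cv2.imwrite(name,b)
    s,M=st()
    def m(x0,x1,y0,y1,dx=3,up=4,dn=14):
        T=cv2.resize(a[y0:y1,x0:x1],None,fx=8,fy=8,interpolation=cv2.INTER_CUBIC)
        I=cv2.resize(b[y0-up:y1+dn,x0-dx:x1+dx],None,fx=8,fy=8,interpolation=cv2.INTER_CUBIC)
        r=cv2.matchTemplate(I,T,cv2.TM_CCOEFF_NORMED);_,v,_,l=cv2.minMaxLoc(r);return (l[0]/8-dx,l[1]/8-up,round(v,3))
    # right half of knob rim, press arm (static check)
    e=w2p('scene',[[.6385,.2075,.23],[.6385,.2075,.19]]);print('px per 40mm',e[1]-e[0])
    print('pos',s['position'].round(4),'F',s['force'].round(2),'knob shift',m(350,375,213,226),'static',m(320,345,238,262))
E
python3 -c "
from trk import *
track('pics/s9.png')"
```

```text
px per 40mm [-0.88794711 12.59379686]
pos [0.6395 0.2072 0.2244] F [-0.26  0.19  1.35] knob shift (0.125, 0.25, 0.713) static (-0.25, -0.125, 0.918)
```

>>> {"method": "arm_command", "body": {
  "delta_pos": [
    [0.08,0,0],
    [0.08,0,0],
    [0,0,0]
  ],
  "rotation": [
    [0,0,0],
    [0,0,0],
    [0,0,0]
  ]
}}

```text
clock: 29.95
position: [0.6396, 0.2073, 0.2196]
tool_rot: [1.664, 1.567, 0.006]
force: [-0.1, -0.7, 1.7]
grip_width: -0.0003
```

```bash
python3 -c "
from trk import *
track('pics/s10.png')
s,M=st(); print(s['moment'])
a=cv2.imread('pics/s8.png').astype(int);b=cv2.imread('pics/s10.png').astype(int)
# column profile through finger & knob: gray
for n in('scene0','s8','s9','s10'):
    g=cv2.cvtColor(cv2.imread(f'pics/{n}.png'),6); print(n); print(g[196:242:1,355:368:2].T)
"
```

```text
px per 40mm [-0.88794711 12.59379686]
pos [0.6396 0.2073 0.2197] F [-1.08 -0.49  2.41] knob shift (0.0, 1.75, 0.676) static (-0.25, -0.125, 0.918)
[-0.04928503  0.12443343  0.02177003]
scene0
[[ 98 100  99  99 100 100 100  99 100 100 101 100  95  83  67  52  47  47
   48  49  47  48  50  44  42  45  60  78  93 100 101 101 102 102 100 109
  133 159 174 178 179 181 182 183 189 209]
 [ 99  99 100  99  98  99  99  99 100 100  99  99  92  75  55  46  46  48
   46  49  48  49  48  49  49  45  45  60  76  83  88  97 102 102 100 106
  120 131 131 127 128 137 157 175 181 191]
 [100  98 100  98 100  98 100  99 100 100  98  98  89  70  51  45  48  47
   47  47  46  50  49  50  53  50  44  53  70  75  73  81  93  98  98  98
   99  99  98  97  96 104 133 163 180 183]
 [ 99  99  98  99  99 100  99  98 100  99  98  97  86  68  52  45  46  48
   48  47  47  48  49  50  53  48  43  50  66  72  70  75  88  93  93  92
   96 102 105 106 107 122 148 172 180 171]
 [ 99  99  99  99 101  99  99  99  99 100  98  99  93  75  55  45  48  46
   47  48  48  49  48  48  50  45  42  47  62  73  81  90  96  97  97 
[... 3753 characters left out ...]
5  87  85
   87  88  91  87  74  58  49  50  52  44  42  54  71  73  72  84  95  98
  101 103 105 105 106 121 148 172 179 171]
 [ 40  41  40  41  44  42  40  50  60  65  64  70  73  74  75  75  74  75
   74  73  68  61  53  48  48  49  48  44  42  52  71  99 132 154 161 164
  165 168 170 170 171 175 182 185 176 153]
 [ 41  43  43  44  44  41  45  66  95 106  92  77  71  72  71  72  71  74
   74  70  62  54  47  46  47  48  43  39  47  72 111 150 176 188 190 190
  185 175 167 173 181 184 181 172 151 119]
 [ 43  42  41  39  39  42  43  54  71  82  83  80  81  85  85  82  73  59
   49  48  47  47  46  46  46  44  39  46  70 108 148 176 187 188 189 184
  169 140 117 120 130 137 132 120 104  97]]
```

Contact came at TCP z ≈ 0.2247, since the knob has now moved about 5 mm. I'll push on and watch the force profile.

>>> {"method": "arm_command", "body": {
  "delta_pos": [
    [0.1,0,0],
    [0.1,0,0],
    [0.12,0,0],
    [0.12,0,0],
    [0.12,0,0],
    [0.1,0,0],
    [0,0,0]
  ],
  "rotation": [
    [0,0.01,0.02],
    [0,0.01,0.02],
    [0,0,0],
    [0,0,0],
    [0,0,0],
    [0,0,0],
    [0,0,0]
  ]
}}

```text
clock: 30.7
position: [0.6398, 0.2074, 0.1985]
tool_rot: [1.889, 1.562, 0.231]
force: [-1.2, -1.2, 4.2]
grip_width: 0.0001
```

```bash
python3 -c "
from trk import *
track('pics/s11.png')
plan([.639,.2075,.1847],None,1)
"
```

```text
px per 40mm [-0.88794711 12.59379686]
pos [0.6397 0.2074 0.1986] F [-2.   -1.43  4.5 ] knob shift (-0.625, 8.625, 0.717) static (-0.25, -0.125, 0.918)
pos [0.6397 0.2074 0.1986] F [-2.  -1.4  4.5] t 30.75 w -0.0001 tilt/yaw err deg [ 0.   -0.15 -0.48]
dp [[0.46, -0.03, -0.0]]
rot [[0.0, -0.03, -0.08]]
```

>>> {"method": "arm_command", "body": {
  "delta_pos": [
    [0.07,0,0],
    [0.07,0,0],
    [0,0,0]
  ],
  "rotation": [
    [0,-0.02,-0.05],
    [0,0,-0.03],
    [0,0,0]
  ]
}}

```text
clock: 31.05
position: [0.6397, 0.2074, 0.1946]
tool_rot: [-2.326, 1.57, 2.299]
force: [-1.3, -0.3, 4.6]
grip_width: 0.0001
```

>>> {"method": "arm_command", "body": {
  "delta_pos": [
    [0.07,0,0],
    [0,0,0],
    [0,0,0]
  ],
  "rotation": [
    [0,0,0],
    [0,0,0],
    [0,0,0]
  ]
}}

```text
clock: 31.35
position: [0.6397, 0.2074, 0.1931]
tool_rot: [-2.829, 1.57, 1.796]
force: [-2.7, -1.7, 7.2]
grip_width: -0.0002
```

>>> {"method": "arm_command", "body": {
  "delta_pos": [
    [0.07,0,0],
    [0,0,0],
    [0,0,0]
  ],
  "rotation": [
    [0,0,0],
    [0,0,0],
    [0,0,0]
  ]
}}

```text
clock: 31.65
position: [0.6397, 0.2074, 0.1921]
tool_rot: [2.599, 1.57, 0.941]
force: [-2.7, -1.4, 9.0]
grip_width: -0.0002
```

```bash
python3 -c "
from trk import *
track('pics/s12.png')
plan([.639,.2075,.1847],None,1)
"
```

```text
px per 40mm [-0.88794711 12.59379686]
pos [0.6397 0.2074 0.1921] F [-3.29 -1.55  8.56] knob shift (-0.875, 10.5, 0.776) static (-0.25, -0.125, 0.918)
pos [0.6397 0.2074 0.1921] F [-3.3 -1.5  8.6] t 31.7 w 0.0 tilt/yaw err deg [ 0.   -0.04 -0.02]
dp [[0.25, -0.02, 0.0]]
rot [[0.0, -0.01, -0.0]]
```

The kink is at z ≈ 0.194, where the foot meets the sensor at 30 mm travel. So the target is z ≈ 0.184 and about 13 N.

>>> {"method": "arm_command", "body": {
  "delta_pos": [
    [0.08,0,0],
    [0.08,0,0],
    [0.07,0,0],
    [0.06,0,0],
    [0,0,0],
    [0,0,0]
  ],
  "rotation": [
    [0,0,0],
    [0,0,0],
    [0,0,0],
    [0,0,0],
    [0,0,0],
    [0,0,0]
  ]
}}

```text
clock: 32.3
position: [0.6398, 0.2074, 0.1865]
tool_rot: [1.901, 1.568, 0.242]
force: [-5.6, -3.4, 12.0]
grip_width: 0.0
```

```bash
python3 -c "
from trk import *
track('pics/s13.png')
plan([.639,.2075,.184],None,1)
"
```

```text
px per 40mm [-0.88794711 12.59379686]
pos [0.6398 0.2074 0.1865] F [-4.93 -2.37 11.68] knob shift (-1.0, 11.875, 0.79) static (-0.25, -0.125, 0.918)
pos [0.6398 0.2074 0.1865] F [-4.9 -2.4 11.7] t 32.35 w 0.0001 tilt/yaw err deg [ 0.   -0.04 -0.13]
dp [[0.08, -0.03, -0.0]]
rot [[0.0, -0.01, -0.02]]
```

>>> {"method": "arm_command", "body": {
  "delta_pos": [
    [0.06,-0.02,0],
    [0.05,0,0],
    [0,0,0],
    [0,0,0]
  ],
  "rotation": [
    [0,0,-0.02],
    [0,0,0],
    [0,0,0],
    [0,0,0]
  ]
}}

```text
clock: 32.75
position: [0.6398, 0.2074, 0.1861]
tool_rot: [1.979, 1.568, 0.32]
force: [-4.4, -2.6, 12.8]
grip_width: -0.0
```

```bash
python3 -c "
from trk import *
track('pics/s14.png')
plan([.639,.2075,.184],None,1)
b=cv2.imread('pics/s14.png');g=cv2.cvtColor(b,6); print(g[222:246,353:367].T)
"
```

```text
px per 40mm [-0.88794711 12.59379686]
pos [0.6398 0.2074 0.1861] F [-5.17 -2.31 11.74] knob shift (-1.125, 12.125, 0.79) static (-0.25, -0.125, 0.918)
pos [0.6398 0.2074 0.1861] F [-5.2 -2.3 11.7] t 32.8 w 0.0002 tilt/yaw err deg [ 0.   -0.07 -0.16]
dp [[0.07, -0.03, -0.0]]
rot [[0.0, -0.01, -0.03]]
[[ 74  59  51  45  47  48  47  47  43  43  54  85 129 164 182 189 188 192
  208 223 229 230 229 220]
 [ 57  49  46  46  46  46  47  48  47  45  42  59  98 140 168 181 183 184
  196 218 228 230 227 210]
 [ 48  47  48  48  47  49  48  49  48  48  46  46  68 108 144 167 178 183
  190 209 224 229 224 197]
 [ 44  44  47  46  43  45  47  49  49  50  48  44  49  75 107 136 161 178
  185 198 219 226 218 180]
 [ 42  45  42  42  43  46  52  51  48  49  51  46  44  53  75 102 134 165
  180 190 213 221 200 162]
 [ 47  48  50  52  54  61  64  59  52  49  52  48  43  48  63  82 114 155
  177 187 201 205 181 144]
 [ 63  65  67  70  74  79  81  70  56  50  51  49  45  49  64  75 103 148
  176 184 185 181 159 132]
 [ 82  82  84  85  86  90  87  72  55  50  49  48  45  45  60  70  99 146
  175 178 166 153 136 121]
 [ 86  87  86  86  86  86  80  66  52  49  50  49  43  45  58  78 113 153
  175 172 150 125 113 109]
 [ 76  76  76  77  75  74  67  55  50  48  49  47  42  56  85 110 142 168
  176 164 132 106  98  97]
 [ 70  70  71  72  72  65  57  49  47  47  49  42  43  77 123 153 171 181
  177 153 119  95  90  91]
 [ 71  71  71  74  72  62  53  48  48  47  45  42  47  93 145 175 184 183
  169 139 104  89  87  89]
 [ 72  66  63  62  61  54  51  46  47  46  45  41  55 102 152 179 182 172
  151 119  94  87  87  87]
 [ 78  67  56  50  48  48  47  46  46  44  41  42  63 107 144 165 162 147
  123 100  91  90  90  92]]
```

Zero rows give up the servo's push, so I'll end on a non-zero row and check that the hold is stable.

>>> {"method": "arm_command", "body": {
  "delta_pos": [
    [0.06,-0.01,0],
    [0.06,0,0],
    [0.06,0,0]
  ],
  "rotation": [
    [0,0,-0.02],
    [0,0,0],
    [0,0,0]
  ]
}}

```text
clock: 33.1
position: [0.6398, 0.2074, 0.183]
tool_rot: [2.067, 1.568, 0.407]
force: [-5.5, -2.1, 13.9]
grip_width: 0.0002
```

```bash
python3 -c "
from trk import *
for i in range(6):
    optics.grab_frame('scene'); s,M=st(); print(s['clock'],s['position'].round(5),s['force'].round(2))
track('pics/s15.png')
"
```

```text
33.15 [0.63982 0.20742 0.18286] [-4.73 -1.69 13.35]
33.2 [0.63981 0.20742 0.18295] [-6.02 -2.93 13.04]
33.25 [0.63982 0.20742 0.183  ] [-5.49 -2.17 14.27]
33.3 [0.63982 0.20739 0.18306] [-5.32 -2.52 12.73]
33.35 [0.63981 0.20742 0.18306] [-5.69 -3.1  13.85]
33.4 [0.6398  0.20737 0.18306] [-4.59 -3.03 13.68]
px per 40mm [-0.88794711 12.59379686]
pos [0.6398 0.2074 0.183 ] F [-5.17 -2.01 13.71] knob shift (-1.125, 12.875, 0.788) static (-0.25, -0.125, 0.918)
```

It holds steady at 13.5 N and about 41 mm. One zero row should ease it up by about 0.8 mm.

>>> {"method": "arm_command", "body": {
  "delta_pos": [
    [0,0,0]
  ],
  "rotation": [
    [0,0,0]
  ]
}}

```text
clock: 33.55
position: [0.6398, 0.2074, 0.1838]
tool_rot: [2.016, 1.568, 0.356]
force: [-5.2, -2.9, 13.5]
grip_width: -0.0001
```

```bash
python3 -c "
from trk import *
F=[]
for i in range(8):
    optics.grab_frame('scene'); s,M=st(); F.append(s['force']); 
    if i%3==1: print(s['clock'],s['position'].round(5))
print(np.mean(F,0))
track('pics/s16.png')
p,K,C=par('scene')
def strip(n):
    g=cv2.cvtColor(cv2.imread(f'pics/{n}.png'),6); return g[226:240,356:363].mean(1).round().astype(int)
for n in('s13','s15','s16'): print(n,strip(n))
print(w2p('scene',[[.6385,.2075,.198],[.6385,.2075,.165],[.6385,.2075,.173]]))
"
```

```text
33.65 [0.63985 0.20738 0.1839 ]
33.8 [0.6398  0.20743 0.18381]
33.95 [0.63979 0.20742 0.18382]
[-5.3816166  -2.54686642 13.28925516]
px per 40mm [-0.88794711 12.59379686]
pos [0.6398 0.2074 0.1838] F [-4.93 -3.17 12.29] knob shift (-1.125, 12.625, 0.79) static (-0.25, -0.125, 0.918)
s13 [ 67  69  68  59  51  49  49  46  46  59  80  98 126 161]
s15 [ 66  67  68  67  60  52  50  50  46  44  59  89 125 159]
s16 [ 67  68  70  68  58  51  50  50  46  45  61  90 125 159]
[[359.86902147 226.70775705]
 [359.15924768 236.78353037]
 [359.32896436 234.37334063]]
```

```bash
python3 -c "
from h import *
print(bot.job_done())"
```

```text
the job is handed in; nothing more can be done
None
```

I handed the job in at about 34 s, with the arm holding the knob down. The plate is on the press rails, about 1 mm off centre when last measured, just before I lowered it. The paddle is standing flat on the bench near its starting place. I lifted the plate with the paddle only, and the fingers never touched it.

**Press:** the force rose as described, with about 2 N to start and a jump where the foot met the sensor. It held steady at about 13.3 N for the last half second. From the tool position I estimate 40 to 40.6 mm of travel. The scene image gave 40.5 mm, but it had been reading about 1 mm high, so the two roughly agree.

**What I couldn't confirm, and what disagreed:**
- **Dark ring:** I could not see directly whether it was level with the guide, because the scene camera is too coarse.
- **Fingertips:** the shut fingers met the knob with the tool about 27 mm lower than the stated tip length implied. I measured travel from the contact I felt and from the jump in force instead.
- **Side force:** about 6 N sideways stayed on the knob while holding.
- **Other items:** I did not measure the bystander items again at the end. Nothing touched them as far as the last pictures showed.

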